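Clear and refill the dust collector's filter slot

TASK

Fit the new filter cassette into the slot of the nail-dust collector. Steel end clips of old cassettes sometimes stay behind in its dark bottom, so first feel down to the bottom of the slot for one with the gripper; if a clip is in there, lift it out and put it in the waste dish with the others. Then push the cassette in until its flange sits on the seal all round, gently all along (never more than 30 N on the collector), let go, and leave everything else where it stands.

Things in the scene. Friction and masses are not known exactly. Their poses are not given: they have to be found in the camera images.
- collector: White nail-dust collector fixed to the table, 230 (its x) x 280 (its y) x 54 mm high. Flat top: black perforated hand-rest grille on its +x half, open filter slot framed by a black rubber seal on its -x half, a dial 4 mm high beyond the slot's -y end. Origin: centre of its underside; z up.
- slot_floor (a point): Centre of the filter slot's floor, 10 mm above the table: a black foam-backed mat, gives 1 mm per 3 N. Slot 46 mm wide along this frame's x, 150 mm long along its y, 44 mm deep, z up, upright walls. A stray clip may or may not lie on it; no pose is given. If there, it is within 40 mm of this point along y, near the centre line, base down, its length across the slot (within 0.2 rad).
- slot_mouth (a point): Centre of the slot's mouth, level with the collector's top, 44 mm above the slot floor; same axes. Chamfered, with a 5 mm wide black rubber seal round it, 2 mm proud (1 mm per 6 N). Two steel leaf springs in the slot's +x wall (45 mm either side of the middle, 20 to 42 mm above the floor) stand 4 mm into the slot and rub on the cassette: pushing it in takes up to about 10 N.
- cassette_grip (a point): Centre of the grip bar of the new filter cassette, which stands upright on the table. The blue bar is 14 mm thick (frame x), 70 mm long (frame y), 42 mm tall, on a grey flange. About 160 g. Either way round fits the slot. Fully home, this point is 71 to 73 mm above the slot floor (flange on the seal); with a clip still under it, 80 mm.
- cassette_flange (a point): Centre of the top of the cassette's grey sealing flange (62 x 166 mm, 6 mm thick), 21 mm below the grip's centre; same axes. Below the flange the white frame with yellow pleats, 43 x 147 mm (1.5 mm clearance each side in the slot) and 39 mm tall, with a stepped, narrower foot. Home, the flange lies on the seal.
- dish: Grey waste dish fixed to the table, 150 (its x) x 120 (its y) mm outside, walls 4 mm thick, rim 30 mm and inner floor 10 mm above the table. Origin: centre of its underside; z up. Old clips and a dark stain are in its -y half; its +y half is free. It is where stray clips belong.
- dish_free (a point): Middle of the free +y half of the dish, on its inner floor: a place to put a clip. A clip is a loose dark steel U-section 30 mm long, 16 mm wide (grip it across this), 14 mm tall, 40 g. There are two stray clips in all: one or both are in the dish already, the other may be in the slot. A flat dark stain of a clip's size is only a stain.
- polish_red_mid (a point): Bystander: square red polish bottle with silver cap, 30 x 30 x 80 mm; point half-way up. Leave it alone.
- polish_pink_mid (a point): Bystander: square pink polish bottle with black cap, 30 x 30 x 80 mm; point half-way up. Leave it alone.
- polish_plum_mid (a point): Bystander: square plum polish bottle with black cap, 30 x 30 x 80 mm; point half-way up. Leave it alone.
- remover_mid (a point): Bystander: clear pump bottle, 60 mm across, 153 mm tall; point 60 mm above its underside. Leave it alone.
- buffer_mid (a point): Bystander: pink nail buffer block, 95 x 26 x 26 mm; its centre. Leave it alone.
- oil_mid (a point): Bystander: small amber cuticle-oil bottle, 28 mm across, 70 mm tall; its centre. Leave it alone.
- file_mid (a point): Bystander: dark nail file lying flat, 178 x 28 x 5 mm; its centre. Leave it alone.
Not all that is in view belongs to the job. Leave any orange look-alike of the dish alone.

How it is judged:
On the way, in this order (a step that is already met when the one before it is completed fails the run):
1. a fingertip felt down in the slot: it touched the slot floor or a clip on it (z of the grasp point in the frame of slot_floor below 0.04 m and x of the grasp point in the frame of slot_floor between -0.02 and 0.02 m and y of the grasp point in the frame of slot_floor between -0.07 and 0.07 m and contact force between the fingers and anything else above 0.5 N), for 0.03 s.
2. the cassette is fully home in the slot (z of cassette_grip in the frame of slot_floor between 0.066 and 0.0735 m and horizontal distance between cassette_grip and slot_floor below 0.006 m and angle between the y axis of cassette_grip and the y axis of slot_floor, either way round below 0.06 rad), for 0.2 s.
At the end, for the whole second after the job is handed in: The cassette is upright and home in the slot, released: its flange on the seal, within 2.5 mm of the collector's top, within 6 mm of the slot's middle and 0.06 rad of its direction. Both stray clips (40 g each) lie in the waste dish: it carries more than 0.6 N (all of step 2 and angle between cassette_grip's own z axis and vertical below 0.05 rad and contact force between dish and anything else above 0.6 N); the robot touches nothing.
It fails at once if more than 30 N on the collector (contact force between collector and anything else above 30 N).
It fails at once if a bystander moved by more than 30 mm (distance of any of polish_red_mid, polish_pink_mid, polish_plum_mid, remover_mid, buffer_mid, oil_mid, file_mid from where it was at the start of the episode above 0.03 m).
It also fails if it takes over 69 s, if anything falls off the work surface, if the arm or the gripper's body presses on something with over 40 N, if the wrist force passes 120 N, or if a joint passes its speed limit or range.

ROBOT

A 6-joint arm with a two-finger parallel gripper is mounted at the origin on the work surface. World frame = base frame: x ahead of the robot, y to its left, z up, the work surface at z = 0. Lengths are in m, angles in rad, forces in N, time in s.
With the tool pointing down it reaches from about 0.425 to 1.125 m from the base axis. Payload 14.9 kg.
Tool frame: the origin (TCP) lies at the very end of the fingers, on their centre line; the grasp point (between the pads) lies 19 mm behind it; x points along the fingers, z is the direction in which the jaws open and shut, and the axes are right-handed (so a half turn about x gives the same grasp; the last joint's range is limited). The gripper opens to 91 mm and grips with 3 to 60 N. Pads are 32 mm wide; open, the fingers measure 118 mm over their backs; the gripper's body (76 mm by 178 mm) begins 60 mm behind the grasp point.
Start: joints at [1.291, 0.379, 1.734, -0, 1.028, -0.033], TCP at [0.171, 0.679, 0.182] pointing down, gripper open.
Joint ranges: [-2.77, 2.77], [-0.74, 2.19], [0, 2.66], [-1.06, 4.2], [0.31, 2.87], [-3.08, 3.08]. Speed limits (rad/s): [1.89, 1.89, 2.39, 3.14, 3.14, 3.14].

INTERFACE

Orientations are given as a unit quaternion [x, y, z, w].
In Python, from workcell import telemetry, get_image, manip gives the robot as it stands.
- The arm moves only by the tool step_arm, never from a script. Its argument "increments" is a list of rows, each a list of 7 numbers: the shift along the world's x, y, z in units of 60 mm (1.0 is 60 mm), then the turn, a rotation vector about the world's x, y, z in units of 6 degrees (1.0 is 6 degrees), then the finger opening in mm, from 0 to 91.2. In form: [[tx, ty, tz, ax, ay, az, claw], ...]. A call has exactly 8 rows; each row shifts and turns the commanded pose from where the row before left it; what a row does not reach is not made up. A row lasts 1/8 s, in which the tool goes at most 62.5 mm and 10.7 degrees, less where a joint would pass 70% of its speed; a pose out of reach is approached as far as the arm can. A call is refused whole if a number of a shift passes 1 or a number of a turn 1, either way. A call with a gripper value outside its range is refused whole. The fingers move at their own pace and stop on an object; the grip force is fixed at half the most. Time passes only in rows, so rows that do not move let the fingers close, or fill a call up. It gives the time, the measured TCP pose, the force and the opening at its end, in the units of the state.
- telemetry.sense(): the state, without advancing time (a new reading comes with each control period).
- get_image(name): name is "scene" or "top" or "wrist"; returns a dict with "image" (400x640x3 uint8, red, green, blue), "fx", "fy", "cx", "cy" (pixels), "rvec" (rotation vector, rad) and "tvec" (3), from world to camera coordinates, as OpenCV has them; the wrist camera has in their place "tool_from_camera" (4x4, takes a point from camera to tool coordinates, whose origin is the TCP and whose axes are the tool frame's). Camera axes: x right, y down, z forward; pixel columns grow to the right and rows downward; lengths in m; the calibration is good to about 2 mm. The wrist camera is an equidistant fisheye: a pixel r from the principal point sees the ray r / f radians off the axis. A picture is of the moment at which its call begins: read the wrist's pose just before it. There is no depth.
- manip.job_done(): hands the job in, once; it reports no verdict.
The state is a dict: "t": time; "q": joint angles; "dq": joint speeds; "joint_efforts": joint torques, N m; "eef_pos": TCP position; "ee_rot": TCP orientation; "force": force on the tool from outside, world axes, zero at the start; "moment": the same for the moment, N m; "grip_width": finger opening in m.
Only numpy, scipy, OpenCV 4.12 (cv2) and the standard library are available. Lean on these libraries where they do the work, as an engineer would, in place of code of your own. Each camera call takes 0.05 s, during which the arm holds its last target.

## Working session

There is one attempt and no reset: what is moved stays moved. The work goes in short steps, Python scripts to look and compute and a tool call to move; the robot and the scene stay as the last step left them, time stands still between calls to the robot, and variables do not carry over. Pictures are saved under pics/ and viewed, and the job is handed in when it is done.

Besides the shell and the picture viewer there is one more tool, called after "Emit:" as name(argument=value, ...) on one line, values as JSON. step_arm: Moves the arm, as the interface text tells. Its arguments: {"type":"object","properties":{"increments":{"type":"array","items":{"type":"array","items":{"type":"number"}}}},"required":["increments"]}

```bash
ls; mkdir -p pics
python3 - <<'E'
from workcell import telemetry, get_image
import cv2,numpy as np,pickle
s=telemetry.sense();print({k:np.round(v,4).tolist() for k,v in s.items()})
d={}
for n in("scene","top","wrist"):
    g=get_image(n);d[n]=g;cv2.imwrite(f"pics/{n}0.png",g["image"][:,:,::-1]);print(n,{k:np.round(v,4).tolist() for k,v in g.items() if k!="image"})
d["s"]=s
pickle.dump(d,open("d0.pkl","wb"))
E
```

```text
pics
{'t': 0.0, 'q': [1.2907, 0.3794, 1.7348, 0.0, 1.0285, -0.0333], 'dq': [-0.0, -0.0007, -0.0002, -0.0014, 0.0009, -0.0], 'joint_efforts': [-0.0047, -76.3732, -43.4358, 0.065, 0.0427, -0.0001], 'eef_pos': [0.1709, 0.6784, 0.1813], 'ee_rot': [-0.4349, 0.5581, 0.4344, 0.5574], 'force': [-0.4931, 0.0441, 0.2868], 'moment': [-0.0314, 0.0067, 0.0187], 'grip_width': 0.0911}
scene {'fx': 370.3037, 'fy': 370.3037, 'cx': 319.5547, 'cy': 199.233, 'rvec': [0.8618, 2.3792, -1.29], 'tvec': [0.381, -0.1251, 1.4436]}
top {'fx': 471.437, 'fy': 471.437, 'cx': 320.2603, 'cy': 206.7071, 'rvec': [2.158, -2.1985, 0.1329], 'tvec': [0.0103, 0.5039, 1.3942]}
wrist {'fx': 309.7069, 'fy': 309.7069, 'cx': 315.2297, 'cy': 201.2096, 'tool_from_camera': [[0.0014, -0.2597, 0.9657, -0.2027], [-0.0016, -0.9657, -0.2597, 0.0743], [1.0, -0.0012, -0.0017, 0.001], [0.0, 0.0, 0.0, 1.0]]}
```

View pics/scene0.png

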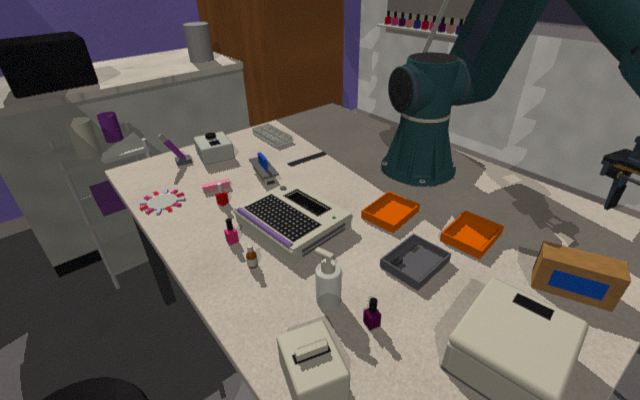

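View pics/top0.png

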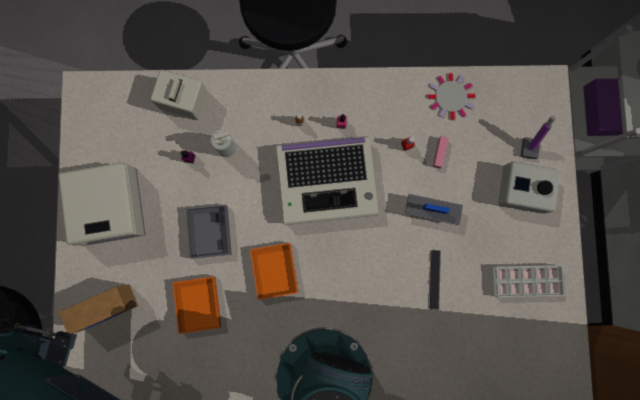

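View pics/wrist0.png

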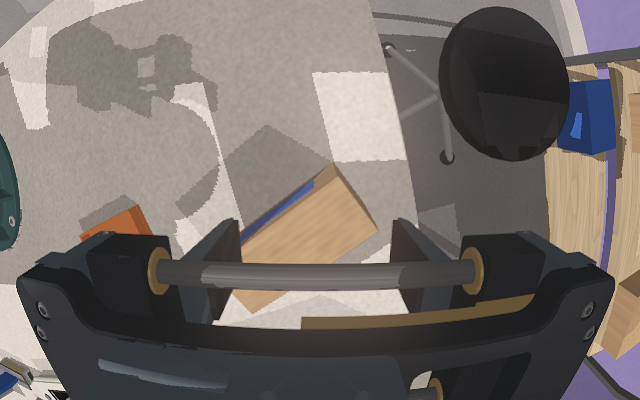

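The top view shows the collector at about (327,180), with its slot at (330,200). The cassette with the blue bar is at (435,209), the grey dish at (208,231), and two orange look-alikes at (196,305) and (272,270). Next I'll take close crops.

```bash
cat > h.py <<'E'
import cv2,numpy as np,pickle
from scipy.spatial.transform import Rotation as R
def ray(g,u,v,pose=None):
    if "rvec" in g:
        Rm=R.from_rotvec(np.ravel(g["rvec"])).as_matrix();t=np.ravel(g["tvec"])
        d=np.array([(u-g["cx"])/g["fx"],(v-g["cy"])/g["fy"],1.]);return -Rm.T@t,Rm.T@d
    x,y=(u-g["cx"])/g["fx"],(v-g["cy"])/g["fy"];th=np.hypot(x,y)
    d=np.array([np.sin(th)*x/th,np.sin(th)*y/th,np.cos(th)]) if th>0 else np.array([0,0,1.])
    T=np.array(g["tool_from_camera"]);p,q=pose;Rt=R.from_quat(q).as_matrix()
    return np.array(p)+Rt@T[:3,3],Rt@T[:3,:3]@d
def at(g,u,v,z,pose=None):
    o,d=ray(g,u,v,pose);return o+d*(z-o[2])/d[2]
def proj(g,P,pose=None):
    P=np.atleast_2d(P)
    if "rvec" in g:
        c=(R.from_rotvec(np.ravel(g["rvec"])).as_matrix()@P.T).T+np.ravel(g["tvec"])
        return np.c_[g["fx"]*c[:,0]/c[:,2]+g["cx"],g["fy"]*c[:,1]/c[:,2]+g["cy"]]
    T=np.array(g["tool_from_camera"]);p,q=pose
    t=(R.from_quat(q).as_matrix().T@(P-np.array(p)).T).T
    c=(T[:3,:3].T@(t-T[:3,3]).T).T
    r=np.hypot(c[:,0],c[:,1]);th=np.arctan2(r,c[:,2]);k=g["fx"]*th/np.maximum(r,1e-9)
    return np.c_[k*c[:,0]+g["cx"],k*c[:,1]+g["cy"]]
def crop(g,x0,y0,x1,y1,s,f):
    im=g["image"][y0:y1,x0:x1,::-1];im=cv2.resize(im,None,fx=s,fy=s,interpolation=cv2.INTER_CUBIC)
    im=np.clip(255*(im/255.)**.6,0,255).astype(np.uint8)
    for u in range((x0+9)//10*10,x1,10):
        cv2.line(im,((u-x0)*s,0),((u-x0)*s,6 if u%50 else 16),(0,255,255),1)
        if u%20==0: cv2.putText(im,str(u),((u-x0)*s,20),0,.35,(0,255,255),1)
    for v in range((y0+9)//10*10,y1,10):
        cv2.line(im,(0,(v-y0)*s),(6,(v-y0)*s),(0,255,255),1);
        if v%20==0: cv2.putText(im,str(v),(8,(v-y0)*s+4),0,.35,(0,255,255),1)
    cv2.imwrite(f,im)
E
python3 - <<'E'
from h import *
d=pickle.load(open("d0.pkl","rb"));g=d["top"]
crop(g,265,130,395,230,6,"pics/c1.png");crop(g,385,180,485,240,8,"pics/c2.png");crop(g,175,195,245,265,8,"pics/c3.png")
for n,(u,v,z) in dict(slot=(330,200,.054),bar=(435,208,.087),dish=(208,231,.03),coll=(327,180,.054)).items(): print(n,at(g,u,v,z))
print(ray(g,320,200)[0])
E
```

```text
slot [ 0.5204904  -0.02764895  0.054     ]
bar [ 0.48807966 -0.32971287  0.087     ]
dish [0.43680527 0.33626816 0.03      ]
coll [ 0.58041961 -0.02003252  0.054     ]
[0.35963939 0.0304337  1.43789492]
```

View pics/c1.png

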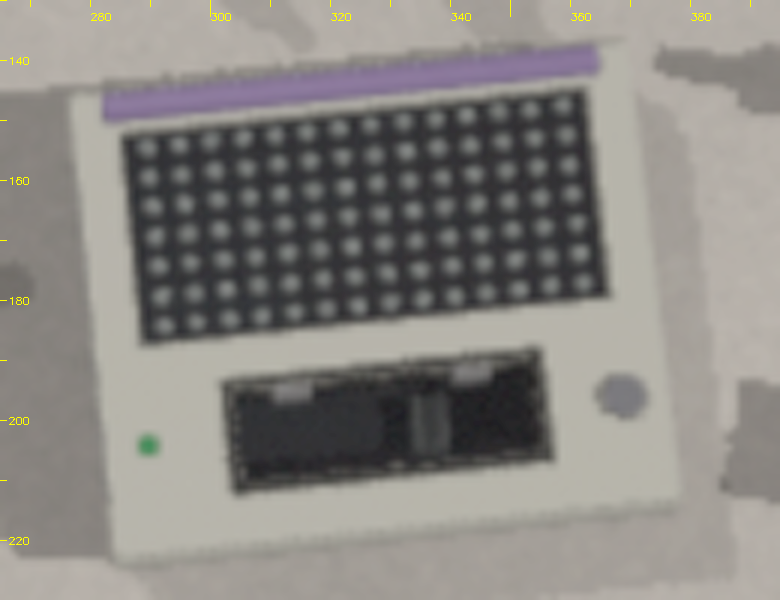

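View pics/c2.png

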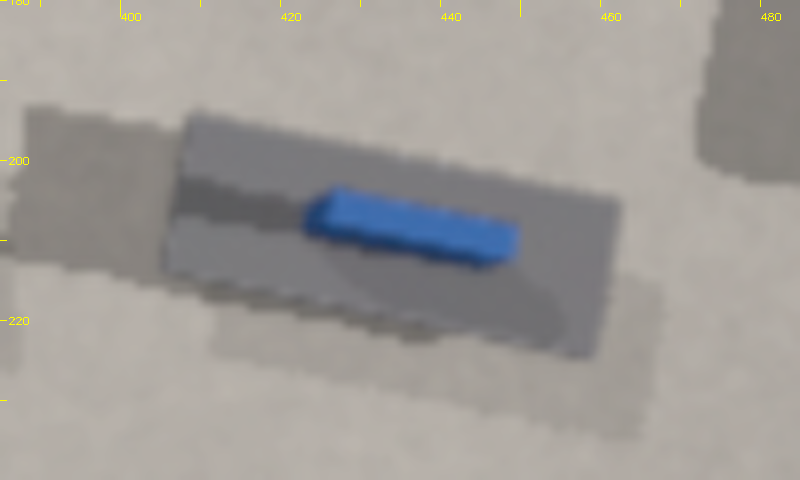

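View pics/c3.png

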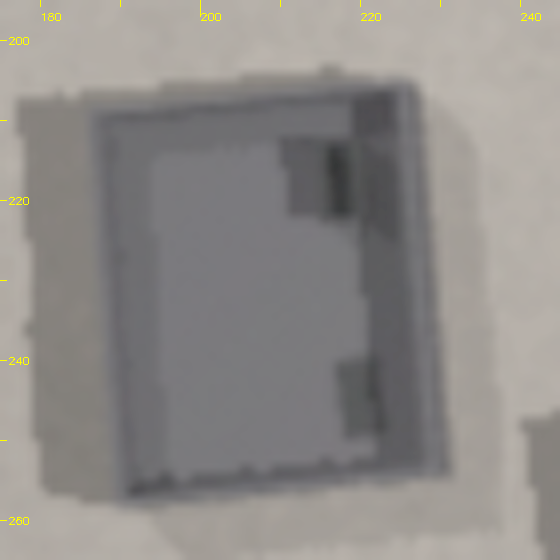

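Run:
```python
from h import *
d=pickle.load(open("d0.pkl","rb"));g=d["top"]
def box(n,c,z):
    P=np.array([at(g,u,v,z)[:2] for u,v in c]);m=P.mean(0)
    # order TL,TR,BR,BL ; x=up y=left
    ax=(P[0]+P[1]-P[2]-P[3])/2;ay=(P[0]+P[3]-P[1]-P[2])/2
    print(n,"c",m.round(4),"size",np.linalg.norm(ax).round(4),np.linalg.norm(ay).round(4),"yaw x",np.arctan2(ax[1],ax[0]).round(4),"yaw y",np.arctan2(-ay[0],ay[1]).round(4))
box("coll",[(276.7,145.8),(370,136.3),(378.3,215),(283.7,223.8)],.054)
box("seal",[(302,193.3),(355.2,188),(357.2,206.8),(304.3,212.2)],.056)
box("flange",[(408.75,194),(462.75,205),(459,224.75),(406,213.5)],.045)
box("bartop",[(426.5,203.3),(449.5,208),(449,213),(424.5,208)],.087)
box("dish",[(186.5,208.5),(226.5,205),(231,254),(190,258.3)],.03)
print("clip?",at(g,336.5,200,.017),at(g,336.8,195,.024),at(g,336.8,206,.024))
im=g["image"][185:215,298:362,::-1].astype(float);im=np.clip(im*3.0,0,255).astype(np.uint8)
cv2.imwrite("pics/c4.png",cv2.resize(im,None,fx=12,fy=12,interpolation=cv2.INTER_CUBIC))
```

```text
coll c [ 0.5808 -0.0209] size 0.2362 0.2806 yaw x 0.0752 yaw y 0.0816
seal c [ 0.5201 -0.0267] size 0.0564 0.1576 yaw x 0.0913 yaw y 0.0837
flange c [ 0.4883 -0.3381] size 0.0599 0.1629 yaw x -0.2077 yaw y -0.2238
bartop c [ 0.4877 -0.3366] size 0.0147 0.0701 yaw x -0.2954 yaw y -0.2202
dish c [0.4358 0.3347] size 0.1476 0.1202 yaw x 0.0848 yaw y 0.0779
clip? [ 0.52444815 -0.04894896  0.017     ] [ 0.53884371 -0.04981748  0.024     ] [ 0.50539634 -0.04904313  0.024     ]
```

View pics/c4.png

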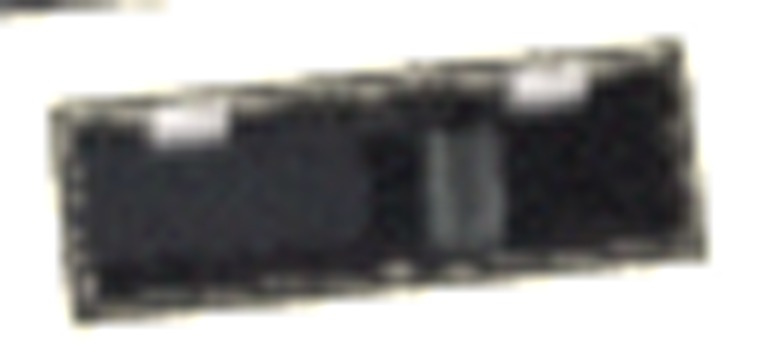

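Run:
```python
from h import *
d=pickle.load(open("d0.pkl","rb"));s=d["s"]
M=R.from_quat(s["ee_rot"]).as_matrix();print(M.round(3))
yz=np.arctan2(M[1,2],M[0,2]);print("tool z yaw",np.degrees(yz))
for n,y in dict(slot=.085,cass=-.22,dish=.08).items(): 
    t=np.degrees(y)+90-np.degrees(yz);t=(t+90)%180-90;print(n,"turn deg about z",t,"units",t/6)
a=np.radians([np.degrees(.085)])[0]
Rz=np.array([[np.cos(.085),-np.sin(.085)],[np.sin(.085),np.cos(.085)]])
p=at(d["top"],336.8,200.5,.024)[:2];print("clip in slot frame",Rz.T@(p-[.5201,-.0267]))
g=d["top"]
for n,(u,v,z) in dict(remover=(222,143,.08),red=(408,143,.08),plum=(188,156,.08),pink=(342,121,.08),buf=(440,151,.026),oil=(299,120,.07),file=(434,280,0)).items(): print(n,at(g,u,v,z).round(3))
```

```text
[[-0.    -0.97   0.244]
 [-0.001  0.244  0.97 ]
 [-1.     0.    -0.001]]
tool z yaw 75.85782854260641
slot turn deg about z 19.01231271600558 units 3.1687187860009303
cass turn deg about z 1.5370999645154768 units 0.25618332741924615
dish turn deg about z 18.72583381844018 units 3.1209723030733634
clip in slot frame [ 6.30427905e-05 -2.28175716e-02]
remover [0.691 0.286 0.08 ]
red [ 0.683 -0.26   0.08 ]
plum [0.654 0.384 0.08 ]
pink [ 0.752 -0.067  0.08 ]
buf [ 0.669 -0.369  0.026]
oil [0.759 0.06  0.07 ]
file [ 0.277 -0.34   0.   ]
```

Emit:
step_arm(increments=[[0.42, -0.75, 0.05, 0, 0, 0.2, 91], [0.42, -0.75, 0.05, 0, 0, 0.2, 91], [0.42, -0.75, 0.05, 0, 0, 0.2, 91], [0.42, -0.75, 0.05, 0, 0, 0.2, 91], [0.42, -0.75, 0, 0, 0, 0.2, 91], [0.42, -0.75, 0, 0, 0, 0.2, 91], [0.42, -0.75, 0, 0, 0, 0.2, 80], [0.42, -0.75, 0, 0, 0, 0.2, 60]])

```text
t: 1.15
eef_pos: [0.3731, 0.3173, 0.194]
ee_rot: [-0.48, 0.519, 0.48, 0.519]
force: [0.8, 1.3, -0.4]
grip_width: 0.0738
```

Emit:
step_arm(increments=[[0.31, -0.76, 0, 0, 0, 0.2, 50], [0.31, -0.76, 0, 0, 0, 0.2, 50], [0.31, -0.76, 0, 0, 0, 0.2, 40], [0.31, -0.76, 0, 0, 0, 0.2, 40], [0.31, -0.76, 0, 0, 0, 0.2, 36], [0.31, -0.76, 0, 0, 0, 0.2, 36], [0.31, -0.76, -0.1, 0, 0, 0.2, 36], [0.31, -0.76, -0.1, 0, 0, 0.17, 36]])

```text
t: 2.15
eef_pos: [0.5218, -0.0477, 0.1818]
ee_rot: [0.521, -0.478, -0.521, -0.478]
force: [0.7, 0.2, 0.7]
grip_width: 0.0359
```

```bash
cat > look.py <<'E'
import sys
from h import *
from workcell import telemetry,get_image
def look(tag):
    s=telemetry.sense();g=get_image("wrist");pickle.dump((g,s),open(f"d{tag}.pkl","wb"))
    cv2.imwrite(f"pics/w{tag}.png",g["image"][:,:,::-1])
    M=R.from_quat(s["ee_rot"]).as_matrix()
    print("t",s["t"],"p",s["eef_pos"],"yaw",np.degrees(np.arctan2(M[1,2],M[0,2])),"tilt",M[:2,0],"F",s["force"],"w",s["grip_width"],"q",s["q"])
if __name__=="__main__":
    np.set_printoptions(precision=4,suppress=True); look(sys.argv[1])
E
python3 look.py 1
```

```text
t 2.15 p [ 0.5218 -0.0477  0.1818] yaw 94.90150179055914 tilt [0.0003 0.    ] F [0.6677 0.2111 0.6622] w 0.03588889013949033 q [-0.1356  0.1002  2.0884  0.0001  0.9527 -1.792 ]
```

View pics/w1.png

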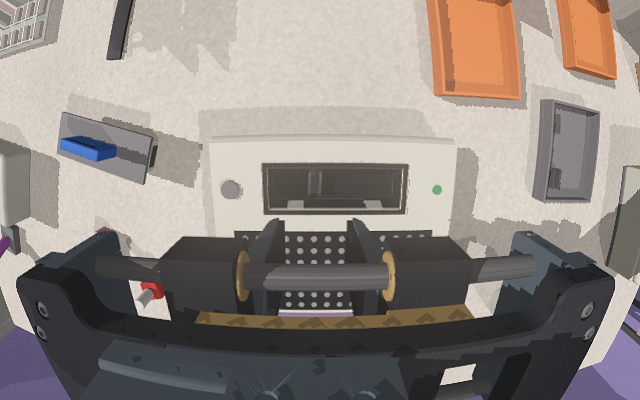

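Run:
```python
from h import *
g,s=pickle.load(open("d1.pkl","rb"))
crop(g,250,150,420,230,4,"pics/c5.png")
crop(g,50,100,170,195,6,"pics/c6.png")
crop(g,525,90,605,210,5,"pics/c7.png")
```

```text
(no output)
```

View pics/c5.png

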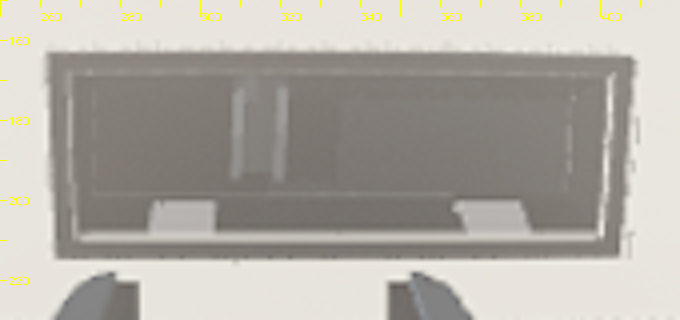

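View pics/c7.png

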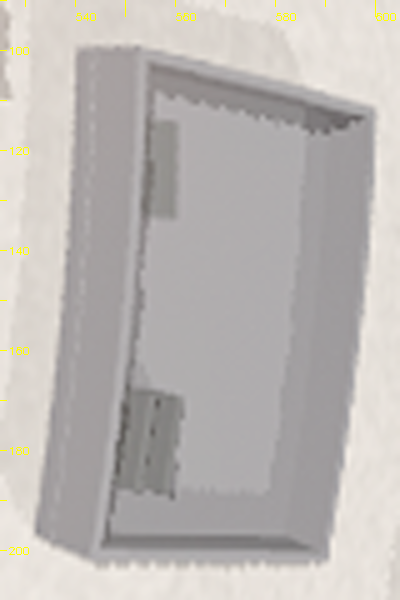

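Run:
```python
from h import *
np.set_printoptions(precision=4,suppress=True)
g,s=pickle.load(open("d1.pkl","rb"));ps=(s["eef_pos"],s["ee_rot"])
def box(n,c,z):
    P=np.array([at(g,u,v,z,ps)[:2] for u,v in c]);m=P.mean(0)
    ax=(P[2]+P[3]-P[0]-P[1])/2;ay=(P[1]+P[2]-P[0]-P[3])/2
    yaw=np.arctan2(-ay[0],ay[1])
    print(n,m,"size",np.linalg.norm(ax).round(4),np.linalg.norm(ay).round(4),"yaw x",np.arctan2(ax[1],ax[0]).round(4),"yaw y",yaw.round(4));return m,yaw
c,y=box("seal",[(261.5,163.75),(408.5,164.5),(404.5,214.2),(264.2,214.2)],.056)
m,_=box("clip",[(308.5,172),(321.5,172),(321.5,195),(308.5,195)],.024)
Rz=R.from_euler('z',.085).as_matrix()[:2,:2];print(Rz.T@(m-c), Rz.T@(m-[.5201,-.0267]))
box("flange?",[],0) if 0 else None
```

```text
seal [ 0.5209 -0.0245] size 0.0571 0.1601 yaw x 0.0846 yaw y 0.0834
clip [ 0.523  -0.0471] size 0.028 0.0155 yaw x 0.0838 yaw y 0.0842
[ 0.0002 -0.0227] [ 0.0012 -0.0206]
```

View pics/c6.png

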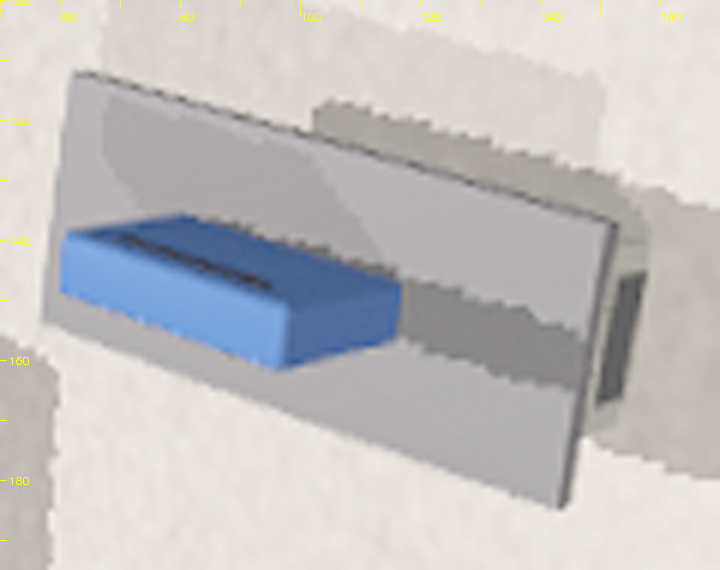

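The wrist view shows a clip in the slot at about (315,184), at slot y ≈ -22 mm. In the dish there is one raised clip at (555,178) and a flat stain at (556,124). So I'll descend over the slot clip.

Emit:
step_arm(increments=[[-0.015, 0, -0.4, 0, 0, 0, 30], [0, 0, -0.5, 0, 0, 0, 30], [0, 0, -0.5, 0, 0, 0, 30], [0, 0, -0.4, 0, 0, 0, 30], [0, 0, -0.3, 0, 0, 0, 30], [0, 0, -0.2, 0, 0, 0, 30], [0, 0, -0.15, 0, 0, 0, 30], [0, 0, 0, 0, 0, 0, 30]])

```text
t: 3.2
eef_pos: [0.5204, -0.046, 0.0347]
ee_rot: [-0.521, 0.478, 0.521, 0.478]
force: [0.7, -0.4, 0.1]
grip_width: 0.0304
```

```bash
python3 look.py 2; python3 -c "
from h import *
g,s=pickle.load(open('d2.pkl','rb'));crop(g,200,120,440,300,3,'pics/c8.png')"
```

```text
t 3.2 p [ 0.5204 -0.046   0.0347] yaw 94.88211566223524 tilt [-0.0005  0.    ] F [ 0.6858 -0.4323  0.1181] w 0.030401305697644886 q [-0.1327  0.34    2.14   -0.      0.6621 -1.7887]
```

View pics/c8.png

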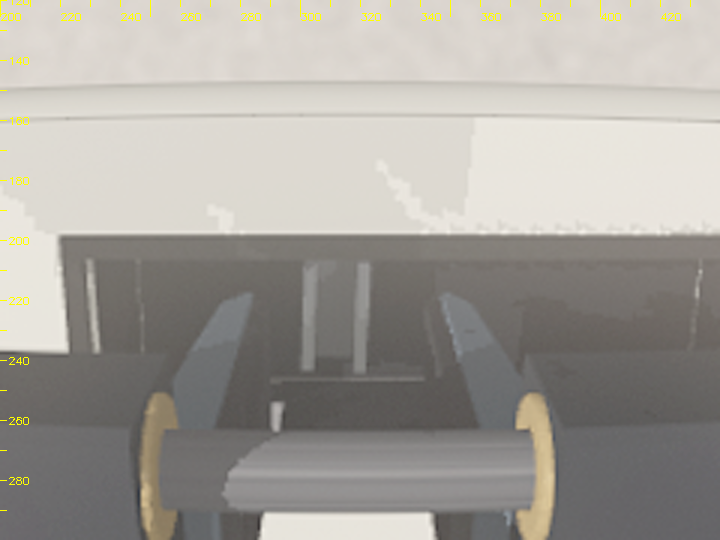

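Emit:
step_arm(increments=[[0, -0.02, -0.1, 0, 0, 0, 30], [0, 0, -0.1, 0, 0, 0, 30], [0, 0, -0.08, 0, 0, 0, 30], [0, 0, -0.06, 0, 0, 0, 30], [0, 0, -0.03, 0, 0, 0, 30], [0, 0, -0.03, 0, 0, 0, 30], [0, 0, -0.02, 0, 0, 0, 30], [0, 0, 0, 0, 0, 0, 30]])

```text
t: 4.25
eef_pos: [0.5205, -0.0472, 0.0097]
ee_rot: [-0.521, 0.478, 0.521, 0.478]
force: [-0.3, 0.2, 0.0]
grip_width: 0.0301
```

Emit:
step_arm(increments=[[0, 0, -0.02, 0, 0, 0, 30], [0, 0, -0.01, 0, 0, 0, 30], [0, 0, -0.01, 0, 0, 0, 30], [0, 0, 0, 0, 0, 0, 30], [0, 0, 0.03, 0, 0, 0, 22], [0, 0, 0, 0, 0, 0, 10], [0, 0, 0, 0, 0, 0, 10], [0, 0, 0, 0, 0, 0, 10]])

```text
t: 5.25
eef_pos: [0.5205, -0.0472, 0.0091]
ee_rot: [-0.521, 0.478, 0.521, 0.478]
force: [-0.0, 0.4, -0.2]
grip_width: 0.0099
```

```bash
python3 look.py 3; python3 -c "
from h import *
g,s=pickle.load(open('d3.pkl','rb'));crop(g,200,120,440,300,3,'pics/c9.png')"
```

```text
t 5.25 p [ 0.5205 -0.0472  0.0091] yaw 94.87734388857798 tilt [-0.  0.] F [-0.0215  0.4169 -0.2169] w 0.009865110131220767 q [-0.1351  0.3888  2.1403 -0.      0.6125 -1.791 ]
```

View pics/c9.png

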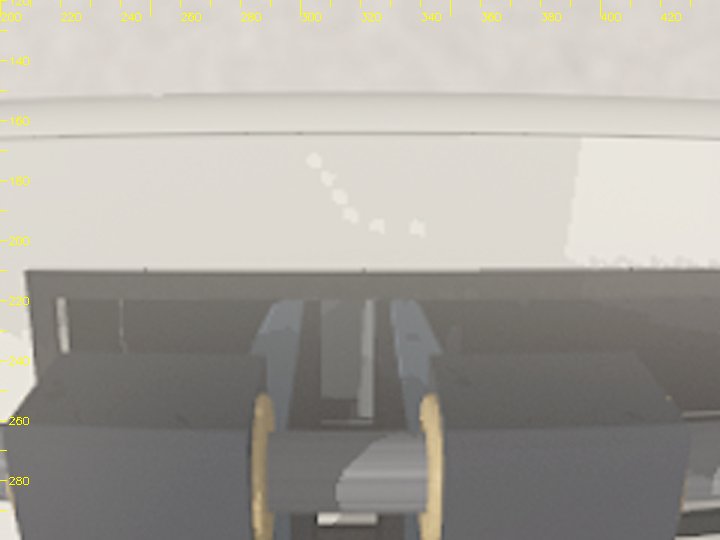

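Run:
```python
from h import *
np.set_printoptions(precision=1,suppress=True)
g,s=pickle.load(open("d3.pkl","rb"))
I=([0,0,0],[0,0,0,1])
for x in(0,-.019,-.04):
  for y in(.016,0,-.016):
    print(x,y,[proj(g,[[x,y,sg*w/2] for sg in(-1,1)],I).ravel() for w in(.010,.016,.030)])
ps=(s["eef_pos"],s["ee_rot"])
print([at(g,u,v,z,ps) for u,v,z in((303,230,.024),(326,230,.024))])
im=g["image"][190:300,260:380,::-1].astype(float)
cv2.imwrite("pics/c10.png",cv2.resize(np.clip(255*(im/255)**.45,0,255).astype(np.uint8),None,fx=6,fy=5,interpolation=cv2.INTER_CUBIC))
```

```text
0 0.016 [array([306.5, 206.2, 321.2, 206.1]), array([302.1, 206.2, 325.6, 206.1]), array([291.9, 206.2, 335.9, 206.1])]
0 0 [array([306.7, 228.3, 321.1, 228.2]), array([302.4, 228.3, 325.4, 228.2]), array([292.4, 228.2, 335.4, 228.2])]
0 -0.016 [array([307. , 249.3, 321. , 249.3]), array([302.8, 249.3, 325.2, 249.2]), array([293. , 249.2, 335. , 249.2])]
-0.019 0.016 [array([305.6, 214.6, 321.7, 214.5]), array([300.8, 214.6, 326.5, 214.5]), array([289.6, 214.5, 337.8, 214.5])]
-0.019 0 [array([305.9, 238.4, 321.6, 238.4]), array([301.2, 238.4, 326.3, 238.4]), array([290.3, 238.4, 337.2, 238.4])]
-0.019 -0.016 [array([306.2, 260.9, 321.5, 260.9]), array([301.7, 260.9, 326. , 260.9]), array([291. , 260.8, 336.7, 260.8])]
-0.04 0.016 [array([304.5, 225.9, 322.4, 225.9]), array([299.1, 225.9, 327.8, 225.8]), array([286.6, 225.8, 340.3, 225.8])]
-0.04 0 [array([304.8, 252. , 322.2, 252. ]), array([299.6, 252. , 327.5, 252. ]), array([287.5, 251.9, 339.6, 251.9])]
-0.04 -0.016 [array([305.2, 276.3, 322.1, 276.3]), array([300.2, 276.3, 327.1, 276.3]), array([288.5, 276.1, 338.8, 276.1])]
[array([ 0.5, -0.1,  0. ]), array([ 0.5, -0. ,  0. ])]
```

View pics/c10.png

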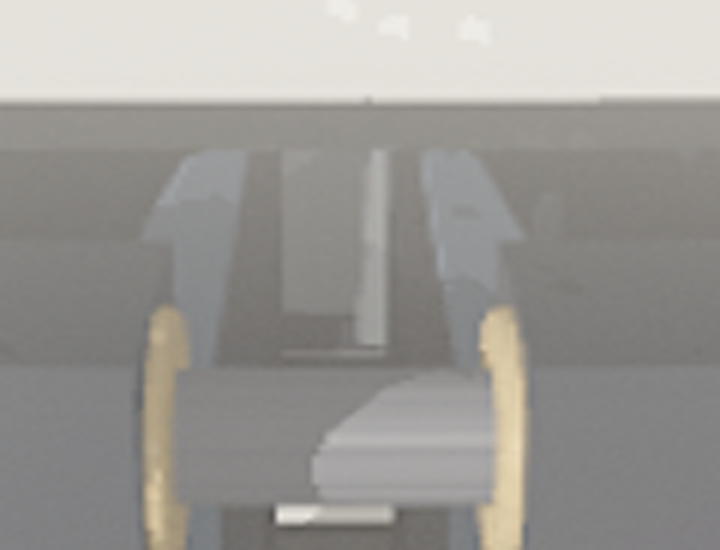

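Emit:
step_arm(increments=[[0, 0, 0, 0, 0, 0, 6], [0, 0, 0, 0, 0, 0, 3], [0, 0, 0, 0, 0, 0, 0], [0, 0, 0, 0, 0, 0, 0], [0, 0, 0.02, 0, 0, 0, 0], [0, 0, 0.05, 0, 0, 0, 0], [0, 0, 0.1, 0, 0, 0, 0], [0, 0, 0, 0, 0, 0, 0]])

```text
t: 6.3
eef_pos: [0.5209, -0.0473, 0.0199]
ee_rot: [0.521, -0.478, -0.521, -0.478]
force: [0.4, 0.4, -0.3]
grip_width: 0.0006
```

```bash
python3 look.py 4; python3 -c "
from h import *
g,s=pickle.load(open('d4.pkl','rb'));crop(g,200,120,440,300,3,'pics/c11.png')"
```

```text
t 6.3 p [ 0.5209 -0.0473  0.0199] yaw 94.87895688604321 tilt [ 0.001  -0.0001] F [ 0.4288  0.3782 -0.3244] w 0.0006194507007307192 q [-0.135   0.3682  2.1401 -0.      0.6323 -1.791 ]
```

View pics/c11.png

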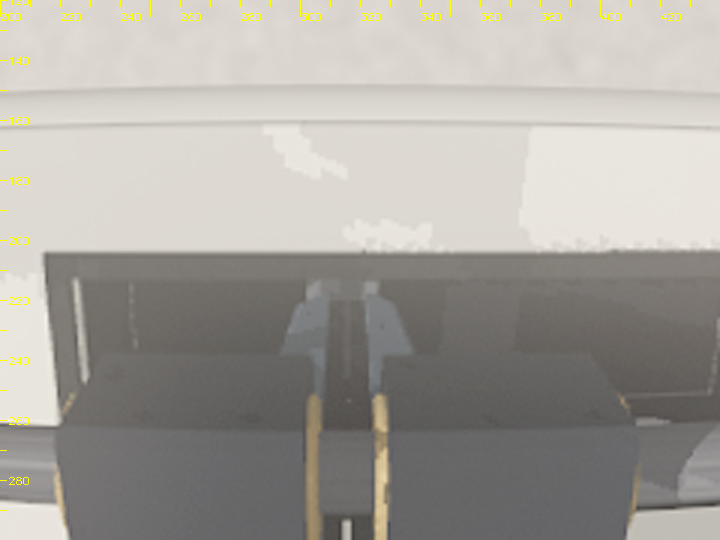

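Run:
```python
from h import *
np.set_printoptions(precision=1,suppress=True)
c=np.array([.5209,-.0245]);Rz=R.from_euler('z',.084).as_matrix()[:2,:2]
for tag,v in((1,195),(2,243),(3,259)):
    g,s=pickle.load(open(f"d{tag}.pkl","rb"));ps=(s["eef_pos"],s["ee_rot"])
    # floor edge corners & mouth corners
    W=lambda x,y,z:np.r_[c+Rz@[x,y],z]
    print(tag,"mouth",proj(g,[W(x,y,.054) for x in(-.023,.023) for y in(-.075,.075)],ps).ravel())
    print("  floor",proj(g,[W(x,y,.010) for x in(-.023,.023) for y in(-.075,.075)],ps).ravel())
    for z in(.024,.010,0.0): print("  clip z",z,proj(g,[W(x,-.022+y,z) for x in(-.015,.015) for y in(-.008,.008)],ps).ravel())
g,s=pickle.load(open("d2.pkl","rb"))
im=g["image"][190:270,270:370,::-1].astype(float)
cv2.imwrite("pics/c12.png",cv2.resize(np.clip(255*(im/255)**.45*1.1,0,255).astype(np.uint8),None,fx=7,fy=7,interpolation=cv2.INTER_CUBIC))
g,s=pickle.load(open("d1.pkl","rb"))
im=g["image"][155:220,260:410,::-1].astype(float)
cv2.imwrite("pics/c13.png",cv2.resize(np.clip(255*(im/255)**.5*1.3,0,255).astype(np.uint8),None,fx=5,fy=7,interpolation=cv2.INTER_CUBIC))
```

```text
1 mouth [266.9 168.5 403.2 169.1 268.4 209.1 400.6 209. ]
  floor [272.4 162.8 393.6 163.4 273.5 199.1 391.6 199.2]
  clip z 0.024 [308.8 171.  322.4 171.  309.  195.6 322.3 195.6]
  clip z 0.01 [309.1 169.1 322.2 169.1 309.2 192.9 322.  192.9]
  clip z 0.0 [309.2 167.8 322.  167.8 309.3 191.1 321.9 191.1]
2 mouth [229.  207.2 458.8 207.  235.3 271.9 449.4 269. ]
  floor [244.2 191.4 435.5 191.7 248.  246.7 429.5 245.3]
  clip z 0.024 [301.9 206.5 324.2 206.5 302.5 245.  323.9 245.1]
  clip z 0.01 [302.7 201.4 323.7 201.4 303.2 238.1 323.4 238.1]
  clip z 0.0 [303.2 198.1 323.4 198.1 303.6 233.6 323.1 233.6]
3 mouth [219.2 220.1 478.2 218.9 227.6 291.3 465.5 286.6]
  floor [237.8 199.9 449.6 199.9 242.7 260.4 441.8 258.1]
  clip z 0.024 [302.1 217.6 327.2 217.6 302.8 260.  326.7 260. ]
  clip z 0.01 [303.  211.2 326.5 211.2 303.6 251.4 326.  251.4]
  clip z 0.0 [303.6 207.1 326.  207.1 304.  245.9 325.6 245.9]
```

View pics/c12.png

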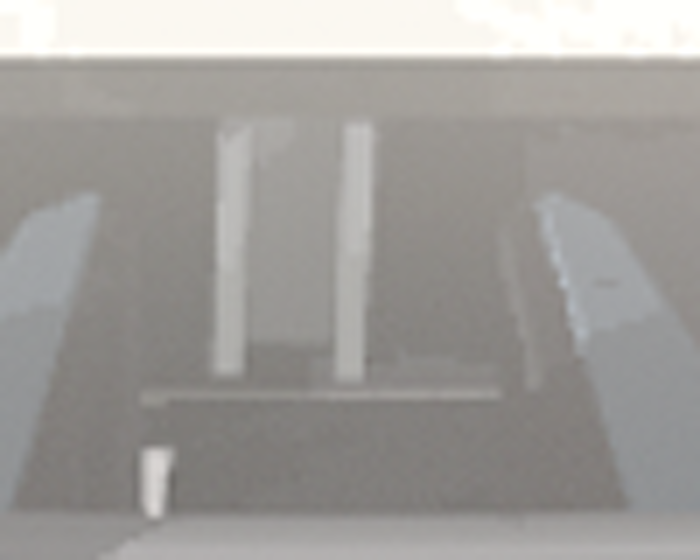

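View pics/c13.png

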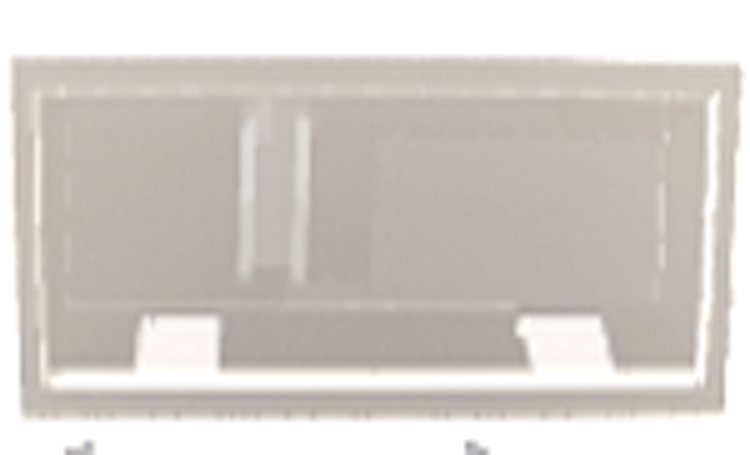

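The fingers closed over the clip without touching it, although the TCP reads z = 9 mm. In the wrist view, the visible fingertips also seem to end short of the TCP. I'll reopen and feel downward in small steps, watching the force.

Emit:
step_arm(increments=[[0, -0.02, 0.15, 0, 0, 0, 10], [0, 0, 0.05, 0, 0, 0, 20], [0, 0, 0, 0, 0, 0, 30], [0, 0, 0, 0, 0, 0, 30], [0, 0, -0.15, 0, 0, 0, 30], [0, 0, -0.15, 0, 0, 0, 30], [0, 0, -0.08, 0, 0, 0, 30], [0, 0, 0, 0, 0, 0, 30]])

```text
t: 7.35
eef_pos: [0.5201, -0.0483, 0.0079]
ee_rot: [-0.521, 0.478, 0.521, 0.478]
force: [0.9, 0.0, -0.1]
grip_width: 0.0301
```

Emit:
step_arm(increments=[[0, 0, -0.02, 0, 0, 0, 30], [0, 0, -0.02, 0, 0, 0, 30], [0, 0, -0.02, 0, 0, 0, 30], [0, 0, 0, 0, 0, 0, 30], [0, 0, 0, 0, 0, 0, 30], [0, 0, 0, 0, 0, 0, 30], [0, 0, 0, 0, 0, 0, 30], [0, 0, 0, 0, 0, 0, 30]])

```text
t: 8.35
eef_pos: [0.5205, -0.0484, 0.0049]
ee_rot: [-0.521, 0.478, 0.521, 0.478]
force: [0.2, -0.2, 0.2]
grip_width: 0.03
```

```bash
python3 look.py 5; python3 -c "
from h import *
g,s=pickle.load(open('d5.pkl','rb'));crop(g,200,120,440,300,3,'pics/c14.png')"
```

```text
t 8.35 p [ 0.5205 -0.0484  0.0049] yaw 94.87778778757641 tilt [0. 0.] F [ 0.22   -0.1567  0.2214] w 0.030047921794628823 q [-0.1373  0.397   2.1399  0.      0.6047 -1.7932]
```

View pics/c14.png

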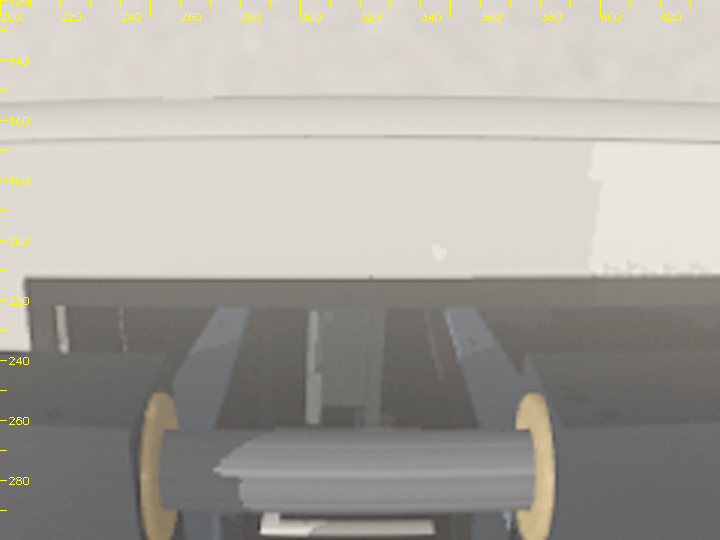

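Emit:
step_arm(increments=[[0, 0, -0.03, 0, 0, 0, 30], [0, 0, -0.03, 0, 0, 0, 30], [0, 0, -0.03, 0, 0, 0, 30], [0, 0, -0.01, 0, 0, 0, 30], [0, 0, 0, 0, 0, 0, 30], [0, 0, 0, 0, 0, 0, 30], [0, 0, 0, 0, 0, 0, 30], [0, 0, 0, 0, 0, 0, 30]])

```text
t: 9.4
eef_pos: [0.5206, -0.0484, -0.001]
ee_rot: [0.521, -0.478, -0.521, -0.478]
force: [0.0, -0.6, -0.3]
grip_width: 0.0301
```

Emit:
step_arm(increments=[[0, 0, -0.02, 0, 0, 0, 30], [0, 0, -0.02, 0, 0, 0, 30], [0, 0, -0.02, 0, 0, 0, 30], [0, 0, -0.01, 0, 0, 0, 30], [0, 0, 0, 0, 0, 0, 30], [0, 0, 0, 0, 0, 0, 30], [0, 0, 0, 0, 0, 0, 30], [0, 0, 0, 0, 0, 0, 30]])

```text
t: 10.4
eef_pos: [0.5205, -0.0484, -0.0053]
ee_rot: [0.521, -0.478, -0.521, -0.478]
force: [0.1, -0.0, 0.0]
grip_width: 0.0299
```

Emit:
step_arm(increments=[[0, 0, -0.02, 0, 0, 0, 30], [0, 0, -0.02, 0, 0, 0, 30], [0, 0, 0, 0, 0, 0, 30], [0, 0, 0, 0, 0, 0, 30], [0, 0, 0, 0, 0, 0, 24], [0, 0, 0, 0, 0, 0, 18], [0, 0, 0, 0, 0, 0, 12], [0, 0, 0, 0, 0, 0, 10]])

```text
t: 11.4
eef_pos: [0.5205, -0.0484, -0.0076]
ee_rot: [0.521, -0.478, -0.521, -0.478]
force: [0.0, -0.1, 0.1]
grip_width: 0.01
```

```bash
python3 look.py 6; python3 -c "
from h import *
g,s=pickle.load(open('d6.pkl','rb'));crop(g,200,120,440,300,3,'pics/c15.png')"
```

```text
t 11.4 p [ 0.5205 -0.0484 -0.0076] yaw 94.87892993417735 tilt [ 0. -0.] F [ 0.0274 -0.0562  0.1309] w 0.010021398139998515 q [-0.1373  0.4216  2.139  -0.      0.5809 -1.7932]
```

View pics/c15.png

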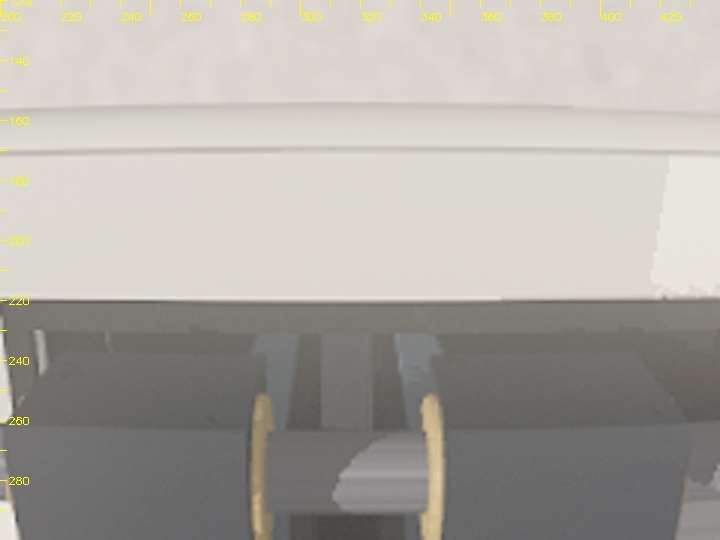

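Run:
```python
from h import *
np.set_printoptions(precision=1,suppress=True)
c=np.array([.5209,-.0245]);Rz=R.from_euler('z',.084).as_matrix()[:2,:2]
W=lambda x,y,z:np.r_[c+Rz@[x,y],z]
for tag,obs in((1,164),(2,198.5),(3,209.5),(4,204.5),(5,212),(6,220)):
    g,s=pickle.load(open(f"d{tag}.pkl","rb"));ps=(s["eef_pos"],s["ee_rot"])
    pr=[proj(g,[W(-.028,-.02,.056)],[s["eef_pos"]+np.array([0,0,dz]),s["ee_rot"]])[0,1] for dz in(0,.01,.02,.03)]
    print(tag,s["eef_pos"][2],"pred",np.array(pr),"obs",obs)
g,s=pickle.load(open("d1.pkl","rb"))
im=g["image"][200:300,250:400,::-1]
cv2.imwrite("pics/c16.png",cv2.resize(np.clip(255*(im/255.)**.45*1.,0,255).astype(np.uint8),None,fx=5,fy=5,interpolation=cv2.INTER_CUBIC))
```

```text
1 0.1818445935332047 pred [163.9 162.6 161.4 160.3] obs 164
2 0.034682189331079215 pred [200.4 196.4 192.7 189.4] obs 198.5
3 0.009117441418874904 pred [212.9 207.6 202.9 198.6] obs 209.5
4 0.019935394914685017 pred [206.5 201.9 197.6 193.8] obs 204.5
5 0.004934643232840985 pred [215.5 209.9 204.9 200.5] obs 212
6 -0.007639732086478682 pred [223.4 217.  211.2 206.1] obs 220
```

View pics/c16.png

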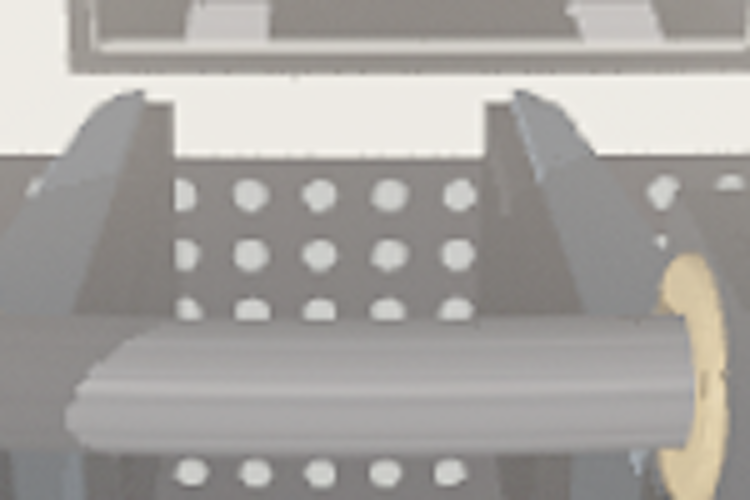

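Run:
```python
from h import *
from workcell import get_image
g=get_image("scene");pickle.dump(g,open("ds1.pkl","wb"))
crop(g,200,110,420,270,3,"pics/s1.png")
```

```text
(no output)
```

View pics/s1.png

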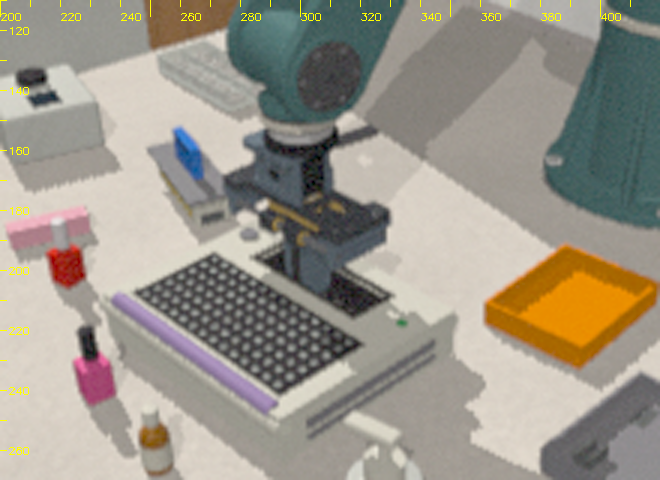

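Run:
```python
from h import *
np.set_printoptions(precision=1,suppress=True)
g=pickle.load(open("ds1.pkl","rb"))
_,s=pickle.load(open("d6.pkl","rb"));p=s["eef_pos"];M=R.from_quat(s["ee_rot"]).as_matrix()
for zz in(.03,.054,.06,.071,.08,.09,.1,.11,.12):
    print(zz,proj(g,[np.r_[(p+M[:,2]*w+M[:,1]*y)[:2],zz] for w in(-.089,.089) for y in (-.038,)],0).ravel(), "axis",proj(g,[np.r_[p[:2],zz]]).ravel(),"fing",proj(g,[np.r_[(p+M[:,2]*.0185-M[:,1]*.016)[:2],zz]]).ravel())
crop(g,255,145,355,215,8,"pics/s2.png")
```

```text
0.03 [276.3 199.  313.2 221.7] axis [302.9 204.9] fing [303.  209.3]
0.054 [275.6 192.8 313.  215.2] axis [302.5 198.7] fing [302.7 203. ]
0.06 [275.5 191.3 312.9 213.6] axis [302.4 197.1] fing [302.6 201.4]
0.071 [275.2 188.4 312.8 210.5] axis [302.3 194.2] fing [302.4 198.4]
0.08 [274.9 186.  312.7 208. ] axis [302.1 191.8] fing [302.3 196. ]
0.09 [274.7 183.4 312.6 205.2] axis [302.  189.1] fing [302.1 193.3]
0.1 [274.4 180.7 312.5 202.4] axis [301.8 186.3] fing [302.  190.5]
0.11 [274.1 178.  312.4 199.5] axis [301.7 183.6] fing [301.8 187.7]
0.12 [273.8 175.2 312.3 196.6] axis [301.5 180.8] fing [301.6 184.9]
```

View pics/s2.png

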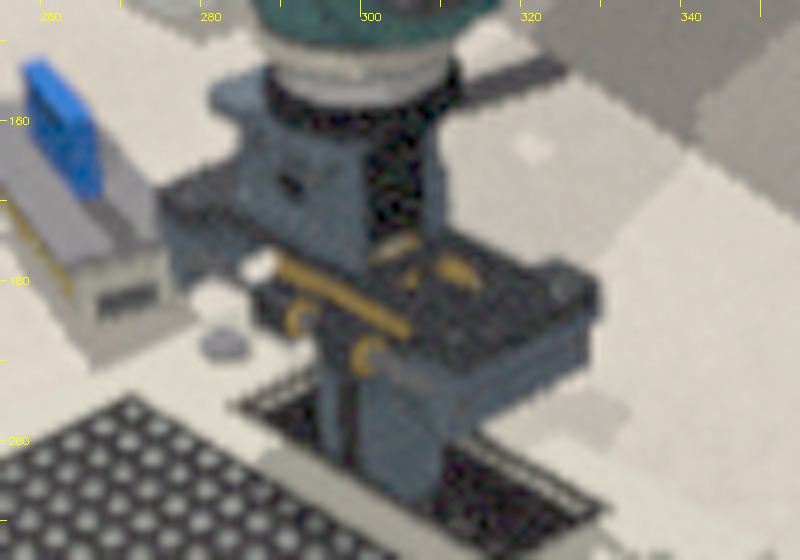

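Run:
```python
from h import *
np.set_printoptions(precision=1,suppress=True)
g=pickle.load(open("ds1.pkl","rb"))
_,s=pickle.load(open("d6.pkl","rb"));p=s["eef_pos"];M=R.from_quat(s["ee_rot"]).as_matrix()
for zz in(0,.01,.02,.03,.04,.05,.06): print(zz,[proj(g,[np.r_[(p+M[:,2]*w+M[:,1]*y)[:2],zz]]).ravel() for w,y in((.0185,.016),(.0185,-.016),(.005,.016))])
c=np.array([.5209,-.0245]);Rz=R.from_euler('z',.084).as_matrix()[:2,:2]
print(proj(g,[np.r_[c+Rz@[x,y],.056] for x in(-.028,.028) for y in(-.08,.08)]))
print(proj(g,[np.r_[c+Rz@[x,y],.010] for x in(-.023,.023) for y in(-.075,.075)]))
```

```text
0 [array([310.7, 212.8]), array([303.4, 216.9]), array([307.9, 211.1])]
0.01 [array([310.6, 210.3]), array([303.3, 214.4]), array([307.8, 208.6])]
0.02 [array([310.5, 207.7]), array([303.1, 211.9]), array([307.7, 206.1])]
0.03 [array([310.4, 205.2]), array([303. , 209.3]), array([307.6, 203.5])]
0.04 [array([310.3, 202.6]), array([302.9, 206.7]), array([307.5, 200.9])]
0.05 [array([310.2, 200. ]), array([302.7, 204. ]), array([307.3, 198.3])]
0.06 [array([310.1, 197.3]), array([302.6, 201.4]), array([307.2, 195.7])]
[[296.9 188.6]
 [331.5 207.9]
 [283.8 195.2]
 [318.2 215.7]]
[[297.5 201.3]
 [329.3 220.1]
 [287.  206.9]
 [318.6 226.5]]
```

Both cameras agree that the real fingertips end about 33 mm behind the reported TCP: the tips are now at about z = 0.026 and the body at 0.11. The floor should therefore come at a reading of about -0.023. I'll open and feel down to it.

Emit:
step_arm(increments=[[0, 0, 0.05, 0, 0, 0, 20], [0, 0, 0, 0, 0, 0, 30], [0, 0, 0, 0, 0, 0, 30], [0, 0, -0.05, 0, 0, 0, 30], [0, 0, -0.05, 0, 0, 0, 30], [0, 0, -0.05, 0, 0, 0, 30], [0, 0, -0.05, 0, 0, 0, 30], [0, 0, 0, 0, 0, 0, 30]])

```text
t: 12.5
eef_pos: [0.5203, -0.0484, -0.017]
ee_rot: [-0.521, 0.478, 0.521, 0.478]
force: [0.1, -0.1, -0.8]
grip_width: 0.0302
```

Emit:
step_arm(increments=[[0, 0, -0.02, 0, 0, 0, 30], [0, 0, -0.02, 0, 0, 0, 30], [0, 0, 0, 0, 0, 0, 30], [0, 0, 0, 0, 0, 0, 30], [0, 0, 0, 0, 0, 0, 30], [0, 0, 0, 0, 0, 0, 30], [0, 0, 0, 0, 0, 0, 30], [0, 0, 0, 0, 0, 0, 30]])

```text
t: 13.5
eef_pos: [0.5205, -0.0484, -0.019]
ee_rot: [0.521, -0.478, -0.521, -0.478]
force: [0.5, -0.6, 0.3]
grip_width: 0.0299
```

Emit:
step_arm(increments=[[0, 0, -0.02, 0, 0, 0, 30], [0, 0, -0.02, 0, 0, 0, 30], [0, 0, -0.02, 0, 0, 0, 30], [0, 0, 0, 0, 0, 0, 30], [0, 0, 0, 0, 0, 0, 30], [0, 0, 0, 0, 0, 0, 30], [0, 0, 0, 0, 0, 0, 30], [0, 0, 0, 0, 0, 0, 30]])

```text
t: 14.5
eef_pos: [0.5205, -0.0484, -0.0227]
ee_rot: [-0.521, 0.478, 0.521, 0.478]
force: [-0.4, -0.2, 1.0]
grip_width: 0.03
```

Emit:
step_arm(increments=[[0, 0, -0.015, 0, 0, 0, 30], [0, 0, -0.015, 0, 0, 0, 30], [0, 0, 0, 0, 0, 0, 30], [0, 0, 0, 0, 0, 0, 30], [0, 0, 0, 0, 0, 0, 30], [0, 0, 0, 0, 0, 0, 30], [0, 0, 0, 0, 0, 0, 30], [0, 0, 0, 0, 0, 0, 30]])

```text
t: 15.5
eef_pos: [0.5205, -0.0484, -0.0244]
ee_rot: [-0.521, 0.478, 0.521, 0.478]
force: [-1.7, 0.5, 6.1]
grip_width: 0.0298
```

The floor is felt: 6 N at a reading of -0.0244, so the tip offset is 32.4 mm. Now I'll raise slightly and close on the clip.

Emit:
step_arm(increments=[[0, 0, 0.03, 0, 0, 0, 30], [0, 0, 0.03, 0, 0, 0, 24], [0, 0, 0, 0, 0, 0, 18], [0, 0, 0, 0, 0, 0, 12], [0, 0, 0, 0, 0, 0, 8], [0, 0, 0, 0, 0, 0, 8], [0, 0, 0, 0, 0, 0, 8], [0, 0, 0.05, 0, 0, 0, 8]])

```text
t: 16.5
eef_pos: [0.5203, -0.0484, -0.018]
ee_rot: [-0.521, 0.478, 0.521, 0.478]
force: [-0.1, -0.8, -0.6]
grip_width: 0.0158
```

Emit:
step_arm(increments=[[0, 0, 0.3, 0, 0, 0, 8], [0, 0, 0.6, 0, 0, 0, 8], [0, 0, 0.7, 0, 0, 0, 8], [-0.1, 0.4, 0.6, 0, 0, 0, 8], [-0.18, 0.8, 0.1, 0, 0, 0, 8], [-0.18, 0.85, 0, 0, 0, 0, 8], [-0.18, 0.85, 0, 0, 0, 0, 8], [-0.18, 0.85, 0, 0, 0, 0, 8]])

```text
t: 17.5
eef_pos: [0.4709, 0.1782, 0.1215]
ee_rot: [0.521, -0.478, -0.521, -0.479]
force: [1.0, 0.1, 0.0]
grip_width: 0.0158
```

Emit:
step_arm(increments=[[-0.18, 0.85, 0, 0, 0, 0, 8], [-0.18, 0.85, 0, 0, 0, 0, 8], [-0.18, 0.85, 0, 0, 0, 0, 8], [-0.16, 0.65, 0, 0, 0, 0, 8], [-0.1, 0.5, 0, 0, 0, 0, 8], [0, 0.15, 0, 0, 0, 0, 8], [0, 0, -0.2, 0, 0, 0, 8], [0, 0, 0, 0, 0, 0, 8]])

```text
t: 18.5
eef_pos: [0.4228, 0.4061, 0.107]
ee_rot: [-0.521, 0.479, 0.521, 0.478]
force: [0.5, -0.4, -0.7]
grip_width: 0.0157
```

```bash
python3 look.py 7; python3 -c "
from h import *
g,s=pickle.load(open('d7.pkl','rb'));crop(g,200,120,440,300,3,'pics/c17.png')"
```

```text
t 18.5 p [0.4228 0.4061 0.107 ] yaw 94.83665118921373 tilt [-0.0016 -0.0015] F [ 0.5214 -0.3685 -0.6758] w 0.015666955448623322 q [ 0.7254  0.3061  1.9992 -0.0001  0.8384 -0.9297]
```

View pics/c17.png

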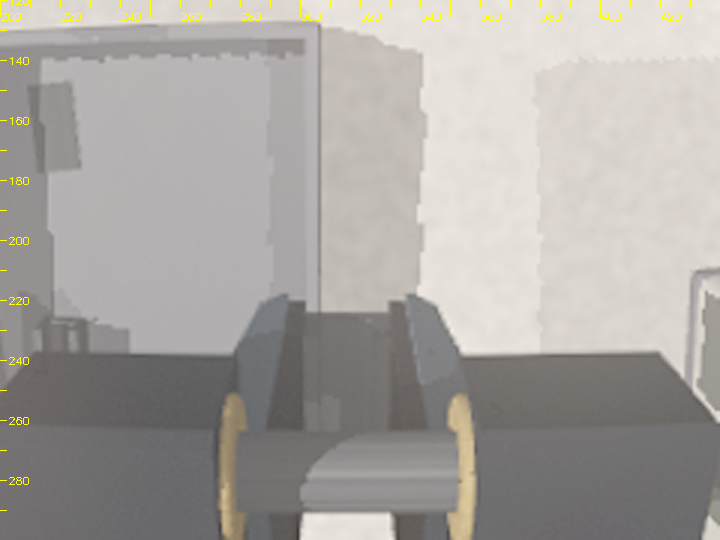

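Run:
```python
from h import *
np.set_printoptions(precision=4,suppress=True)
g,s=pickle.load(open("d7.pkl","rb"));ps=(s["eef_pos"],s["ee_rot"])
c=np.array([.4358,.3347]);Rz=R.from_euler('z',.08).as_matrix()[:2,:2]
for u,v,z in((306.7,128,.03),(306.7,215,.03),(227,177,.01),(224,147,.01),(230,226,.024),(213,226,.024)): 
    P=at(g,u,v,z,ps);print(P,Rz.T@(P[:2]-c))
```

```text
[0.3568 0.3936 0.03  ] [-0.074   0.0651]
[0.438  0.3999 0.03  ] [0.0074 0.0648]
[0.4113 0.3162 0.01  ] [-0.0259 -0.0165]
[0.3811 0.3121 0.01  ] [-0.0564 -0.0181]
[0.4583 0.3237 0.024 ] [ 0.0215 -0.0127]
[0.4601 0.3055 0.024 ] [ 0.0219 -0.0311]
```

Emit:
step_arm(increments=[[0.1, -0.4, 0, 0, 0, 0, 8], [0.087, -0.385, -0.2, 0, 0, 0, 8], [0, 0, -0.4, 0, 0, 0, 8], [0, 0, -0.4, 0, 0, 0, 8], [0, 0, -0.3, 0, 0, 0, 8], [0, 0, -0.2, 0, 0, 0, 8], [0, 0, -0.1, 0, 0, 0, 8], [0, 0, 0, 0, 0, 0, 8]])

```text
t: 19.55
eef_pos: [0.4346, 0.3605, 0.0121]
ee_rot: [-0.521, 0.478, 0.521, 0.478]
force: [0.6, 0.3, -0.4]
grip_width: 0.016
```

```bash
python3 look.py 8; python3 -c "
from h import *
g,s=pickle.load(open('d8.pkl','rb'));crop(g,200,120,440,300,3,'pics/c18.png')"
```

```text
t 19.55 p [0.4346 0.3605 0.0121] yaw 94.88345508350135 tilt [-0.0001 -0.0001] F [ 0.6297  0.3396 -0.398 ] w 0.01598993908028498 q [ 0.6512  0.4327  2.0575 -0.      0.6516 -1.0048]
```

View pics/c18.png

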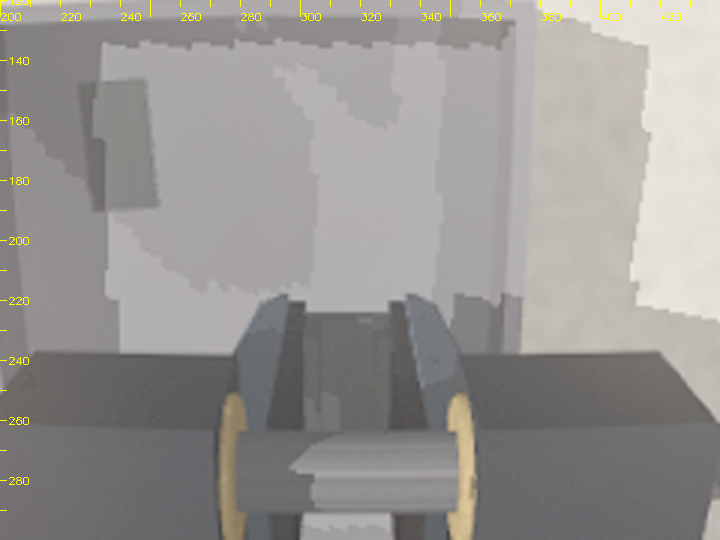

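Emit:
step_arm(increments=[[0, 0, -0.2, 0, 0, 0, 8], [0, 0, -0.15, 0, 0, 0, 8], [0, 0, -0.1, 0, 0, 0, 8], [0, 0, -0.06, 0, 0, 0, 8], [0, 0, -0.02, 0, 0, 0, 8], [0, 0, 0, 0, 0, 0, 8], [0, 0, 0, 0, 0, 0, 14], [0, 0, 0, 0, 0, 0, 17]])

```text
t: 20.6
eef_pos: [0.4347, 0.3606, -0.0195]
ee_rot: [0.521, -0.478, -0.521, -0.478]
force: [-0.3, 0.7, -1.0]
grip_width: 0.0167
```

Emit:
step_arm(increments=[[0, 0, 0, 0, 0, 0, 19], [0, 0, 0, 0, 0, 0, 22], [0, 0, 0, 0, 0, 0, 23], [0, 0, 0.1, 0, 0, 0, 23], [0, 0, 0.3, 0, 0, 0, 23], [0, 0, 0.5, 0, 0, 0, 23], [0, 0, 0.8, 0, 0, 0, 23], [0, -0.3, 0.8, 0, 0, -0.3, 30]])

```text
t: 21.6
eef_pos: [0.4347, 0.3429, 0.1331]
ee_rot: [0.513, -0.486, -0.513, -0.487]
force: [0.6, 0.5, -0.4]
grip_width: 0.0286
```

```bash
python3 look.py 9;  python3 -c "
from h import *
g,s=pickle.load(open('d9.pkl','rb'));crop(g,200,120,440,300,3,'pics/c19.png')"
```

```text
t 21.6 p [0.4347 0.3429 0.1331] yaw 93.09931787457954 tilt [0.001  0.0008] F [ 0.5592  0.5302 -0.4475] w 0.028608515530849667 q [ 0.6258  0.2175  2.0564  0.0001  0.8664 -0.9991]
```

View pics/c19.png

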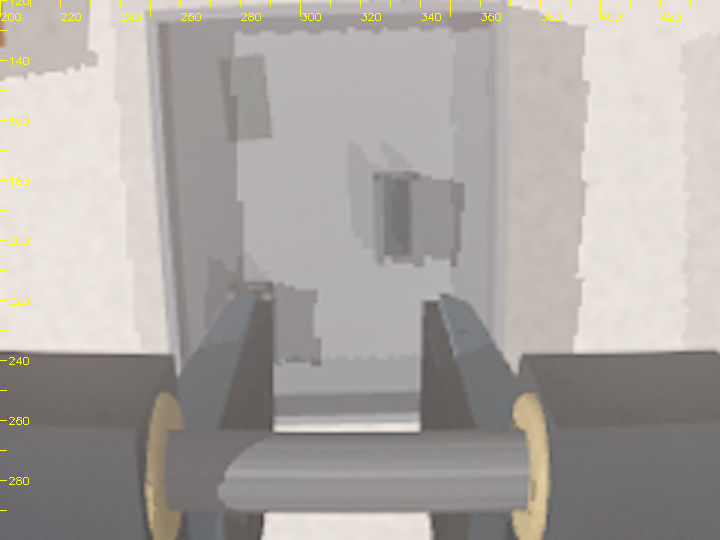

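The clip now sits upright in the dish's free half at (331,193), and the old clip and the stain are still there. Next is the cassette.

Emit:
step_arm(increments=[[0.1, -0.55, 0, 0, 0, -1, 30], [0.1, -0.65, 0, 0, 0, -1, 36], [0.1, -0.65, 0, 0, 0, -1, 40], [0.1, -0.65, 0, 0, 0, -1, 44], [0.1, -0.65, 0, 0, 0, -1, 44], [0.1, -0.65, 0, 0, 0, -1, 44], [0.1, -0.65, 0, 0, 0, -1, 44], [0.1, -0.65, 0, 0, 0, -1, 44]])

```text
t: 22.65
eef_pos: [0.4828, 0.0352, 0.1316]
ee_rot: [-0.27, 0.653, 0.27, 0.654]
force: [-0.3, 0.3, 0.2]
grip_width: 0.0441
```

Emit:
step_arm(increments=[[0, -0.65, 0, 0, 0, -1, 44], [0, -0.65, 0, 0, 0, -1, 44], [0, -0.65, 0, 0, 0, -1, 44], [0, -0.65, 0, 0, 0, -1, 44], [0, -0.65, 0, 0, 0, -1, 44], [0, -0.65, 0, 0, 0, -1, 44], [0, -0.6, 0, 0, 0, -1, 44], [0, -0.5, 0, 0, 0, -1, 44]])

```text
t: 23.65
eef_pos: [0.4825, -0.265, 0.1316]
ee_rot: [0.019, 0.706, -0.02, 0.707]
force: [0.1, 0.0, -0.1]
grip_width: 0.0437
```

```bash
python3 look.py 10
```

```text
t 23.65 p [ 0.4825 -0.265   0.1316] yaw -3.1446003687238693 tilt [ 0.001  -0.0006] F [ 0.1111  0.025  -0.0812] w 0.043735830201889196 q [-0.5445  0.215   2.0631 -0.      0.8624 -0.4896]
```

View pics/w10.png

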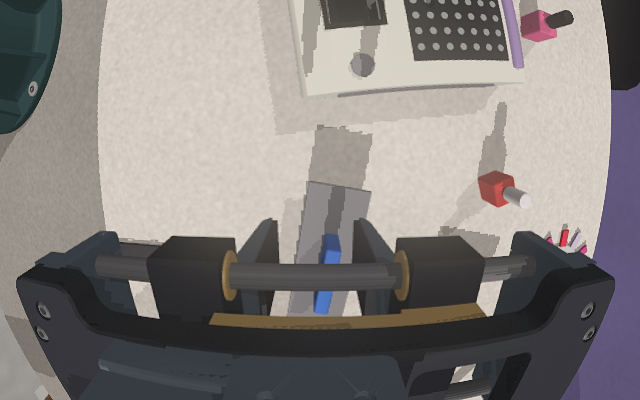

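Emit:
step_arm(increments=[[0.03, -0.4, 0, 0, 0, -0.6, 44], [0.03, -0.4, 0, 0, 0, -0.6, 44], [0.03, -0.3, 0, 0, 0, -0.4, 44], [0, -0.1, 0, 0, 0, 0, 44], [0, 0, 0, 0, 0, 0, 44], [0, 0, 0, 0, 0, 0, 44], [0, 0, 0, 0, 0, 0, 44], [0, 0, 0, 0, 0, 0, 44]])

```text
t: 24.7
eef_pos: [0.488, -0.3352, 0.1304]
ee_rot: [0.077, 0.703, -0.077, 0.703]
force: [0.1, 0.4, -0.0]
grip_width: 0.0439
```

```bash
python3 look.py 11; python3 -c "
from h import *
g,s=pickle.load(open('d11.pkl','rb'));crop(g,240,160,400,320,5,'pics/c20.png')"
```

```text
t 24.7 p [ 0.488  -0.3352  0.1304] yaw -12.49291315287209 tilt [0. 0.] F [ 0.1266  0.4229 -0.0023] w 0.04388340795591926 q [-0.6412  0.2799  1.9809  0.      0.8808 -0.4232]
```

View pics/c20.png

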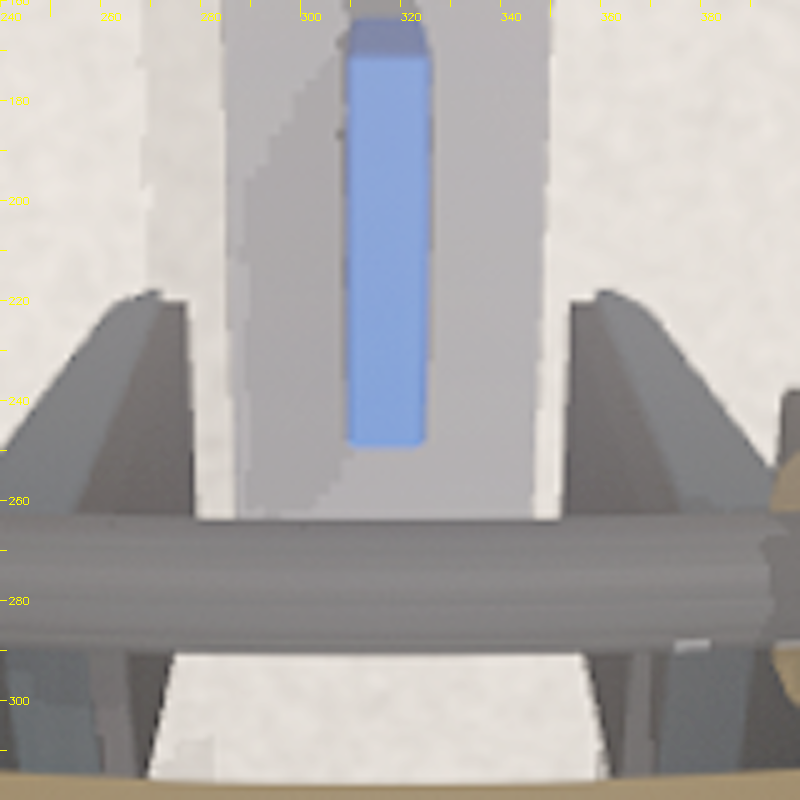

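Run:
```python
from h import *
np.set_printoptions(precision=4,suppress=True)
g,s=pickle.load(open("d11.pkl","rb"));ps=(s["eef_pos"],s["ee_rot"])
P=np.array([at(g,u,v,.087,ps)[:2] for u,v in((309.5,171.2),(325.8,171.2),(324.8,249),(309.2,249))])
print(P,P.mean(0));a=(P[0]+P[1]-P[2]-P[3])/2;print(np.linalg.norm(a),np.degrees(np.arctan2(-a[0],a[1])),np.linalg.norm(P[0]-P[1]),np.linalg.norm(P[2]-P[3]))
F=np.array([at(g,u,v,.045,ps)[:2] for u,v in((285,180),(350,180),(347,260),(286.5,260))]);print(F,[np.linalg.norm(F[0]-F[1]),np.linalg.norm(F[2]-F[3])])
a=(F[0]+F[1]-F[2]-F[3])/2;print(np.degrees(np.arctan2(-a[0],a[1])))
M=R.from_quat(s["ee_rot"]).as_matrix();print("in tool yz", (P.mean(0)-s["eef_pos"][:2])@M[:2,1:],(F.mean(0)-s["eef_pos"][:2])@M[:2,1:])
```

```text
[[ 0.4894 -0.3021]
 [ 0.5022 -0.3049]
 [ 0.4872 -0.3712]
 [ 0.474  -0.3682]] [ 0.4882 -0.3366]
0.06791505456337299 -12.931851928876654 0.01311928273174967 0.01351656075810779
[[ 0.4625 -0.3119]
 [ 0.5228 -0.3254]
 [ 0.5043 -0.4071]
 [ 0.4433 -0.3935]] [np.float64(0.06182151910073721), np.float64(0.06246169385633072)]
-12.988979610843456
in tool yz [-0.0013  0.0005] [-0.0247  0.0006]
```

Emit:
step_arm(increments=[[0, -0.02, -0.3, 0, 0, -0.075, 44], [0, 0, -0.4, 0, 0, 0, 44], [0, 0, -0.4, 0, 0, 0, 44], [0, 0, -0.35, 0, 0, 0, 44], [0, 0, -0.25, 0, 0, 0, 44], [0, 0, -0.13, 0, 0, 0, 44], [0, 0, -0.05, 0, 0, 0, 44], [0, 0, 0, 0, 0, 0, 40]])

```text
t: 25.75
eef_pos: [0.4882, -0.3368, 0.0178]
ee_rot: [0.08, 0.702, -0.08, 0.703]
force: [0.3, 0.2, 0.1]
grip_width: 0.0403
```

Emit:
step_arm(increments=[[0, 0, 0, 0, 0, 0, 32], [0, 0, 0, 0, 0, 0, 24], [0, 0, 0, 0, 0, 0, 18], [0, 0, 0, 0, 0, 0, 14], [0, 0, 0, 0, 0, 0, 10], [0, 0, 0, 0, 0, 0, 6], [0, 0, 0, 0, 0, 0, 6], [0, 0, 0, 0, 0, 0, 6]])

```text
t: 26.75
eef_pos: [0.488, -0.3368, 0.0176]
ee_rot: [0.08, 0.703, -0.08, 0.703]
force: [0.6, 0.2, 3.0]
grip_width: 0.0138
```

```bash
python3 look.py 12; python3 -c "
from h import *
g,s=pickle.load(open('d12.pkl','rb'));crop(g,240,140,400,300,5,'pics/c21.png')"
```

```text
t 26.75 p [ 0.488  -0.3368  0.0176] yaw -12.96780812316063 tilt [ 0.0002 -0.0001] F [0.6498 0.2334 2.9898] w 0.0138270681543475 q [-0.6433  0.4565  2.0009  0.      0.684  -0.417 ]
```

View pics/c21.png

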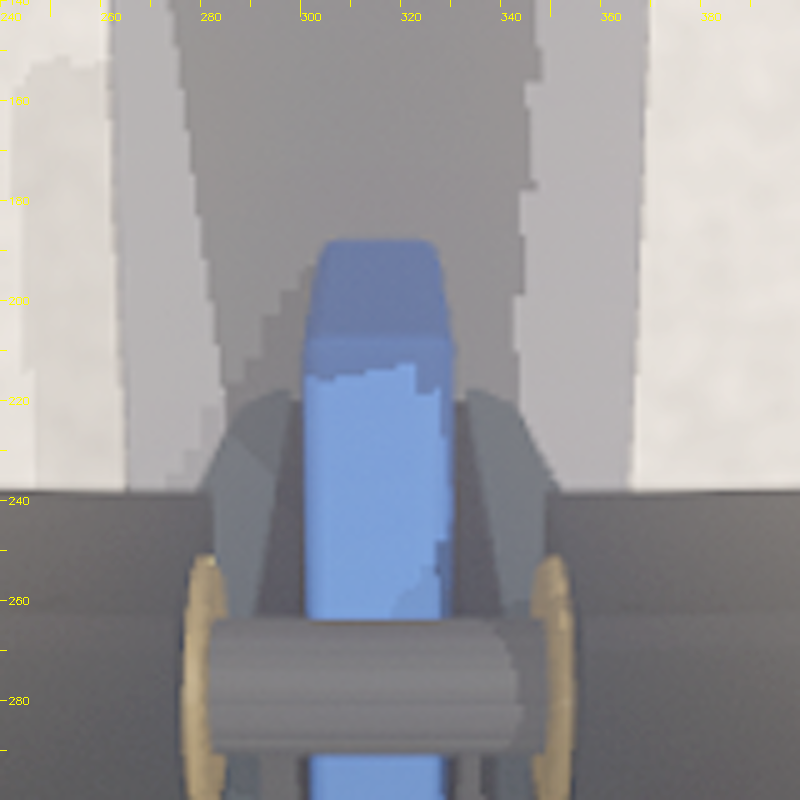

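Emit:
step_arm(increments=[[0, 0, 0.1, 0, 0, 0, 6], [0, 0, 0.3, 0, 0, 0, 6], [0, 0, 0.4, 0, 0, 0, 6], [0, 0, 0.4, 0, 0, 0, 6], [0, 0, 0.4, 0, 0, 0, 6], [0, 0.2, 0.3, 0, 0, 0.2, 6], [0.05, 0.4, 0, 0, 0, 0.4, 6], [0.1, 0.6, 0, 0, 0, 0.4, 6]])

```text
t: 27.8
eef_pos: [0.4965, -0.2628, 0.1311]
ee_rot: [0.042, 0.706, -0.042, 0.706]
force: [-0.3, 0.2, -1.6]
grip_width: 0.014
```

Emit:
step_arm(increments=[[0.1, 0.7, 0, 0, 0, 0.4, 6], [0.1, 0.7, 0, 0, 0, 0.4, 6], [0.1, 0.7, 0, 0, 0, 0.4, 6], [0.09, 0.7, 0, 0, 0, 0.4, 6], [0, 0.6, 0, 0, 0, 0.3, 6], [0, 0.4, 0, 0, 0, 0.06, 6], [0, 0.2, 0, 0, 0, 0, 6], [0, 0, 0, 0, 0, 0, 6]])

```text
t: 28.8
eef_pos: [0.5198, -0.0239, 0.1311]
ee_rot: [-0.03, 0.707, 0.03, 0.706]
force: [-1.1, -0.7, -0.7]
grip_width: 0.014
```

```bash
python3 look.py 13; python3 -c "
from h import *
from workcell import get_image
t=get_image('top');pickle.dump(t,open('dt13.pkl','wb'));crop(t,265,130,395,230,6,'pics/t13.png')
"
```

```text
t 28.8 p [ 0.5198 -0.0239  0.1311] yaw 4.89838463984739 tilt [-0.0007  0.    ] F [-1.1111 -0.692  -0.6965] w 0.013997625907643295 q [-0.0906  0.1698  2.1205 -0.0001  0.8521 -0.1761]
```

View pics/w13.png

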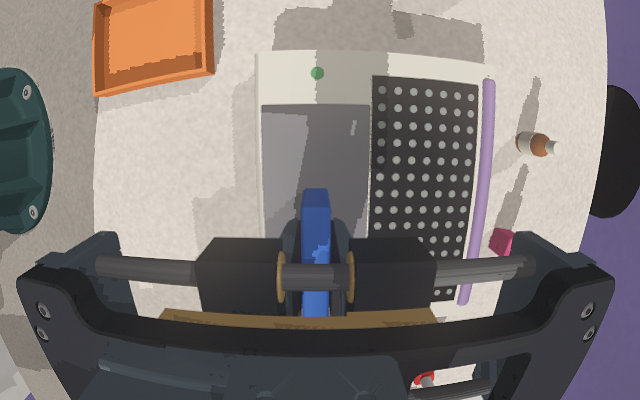

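View pics/t13.png

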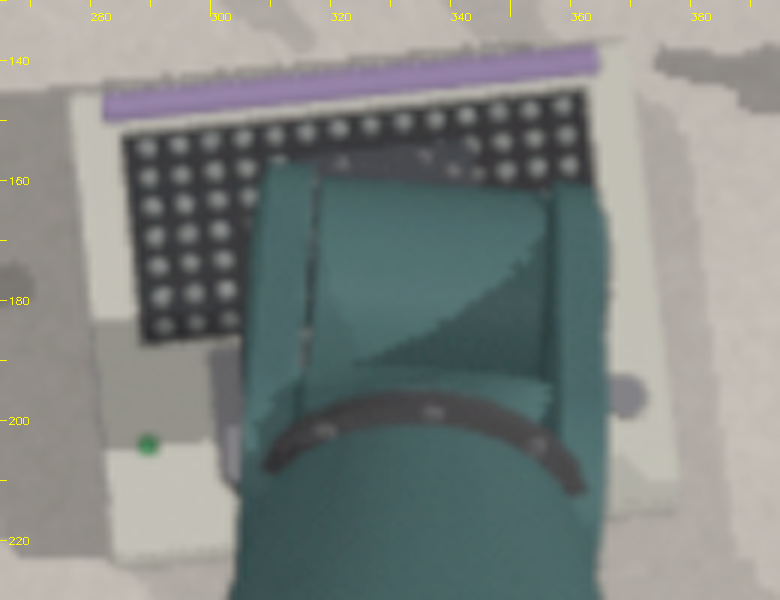

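Run:
```python
from h import *
g,s=pickle.load(open('d13.pkl','rb'));crop(g,245,50,385,200,5,'pics/c22.png')
g,s=pickle.load(open('d1.pkl','rb'));crop(g,390,140,470,250,7,'pics/c23.png')
```

```text
(no output)
```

View pics/c22.png

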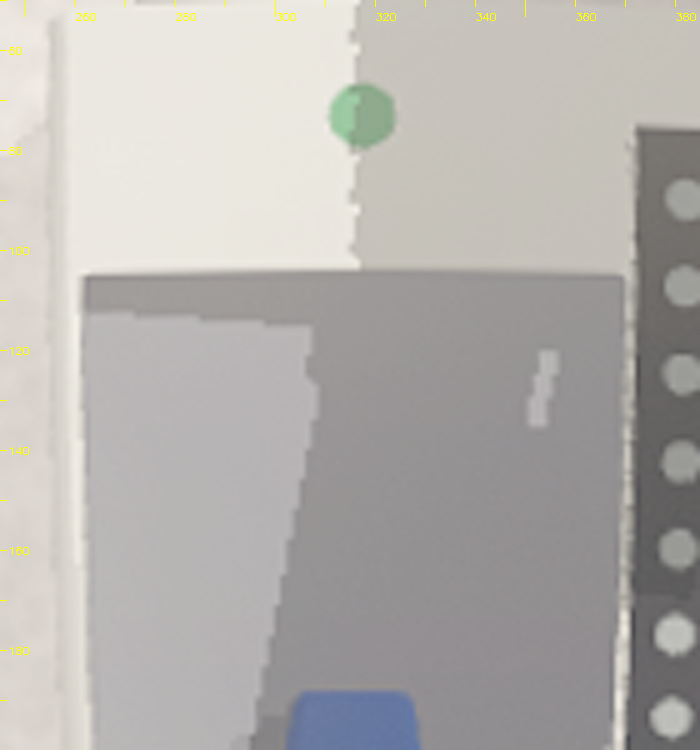

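View pics/c23.png

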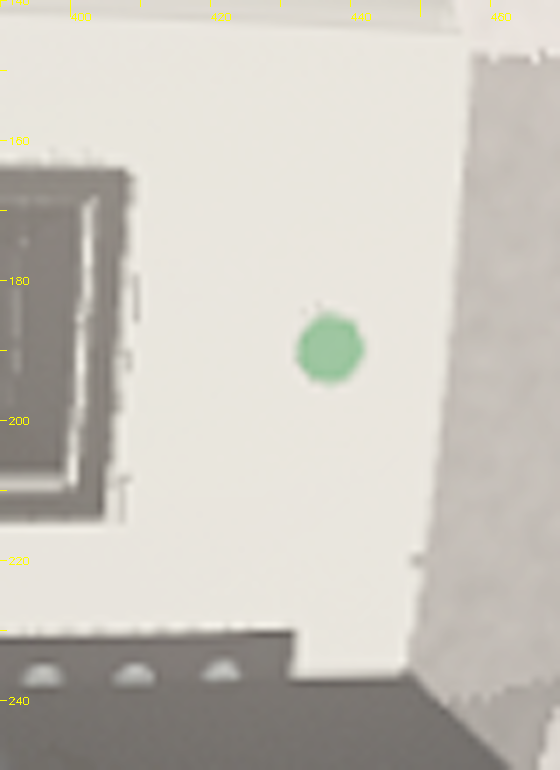

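Run:
```python
from h import *
np.set_printoptions(precision=4,suppress=True)
yaw=.084;Rz=R.from_euler('z',yaw).as_matrix()[:2,:2]
d=pickle.load(open("d0.pkl","rb"));gt=d["top"]
g1,s1=pickle.load(open('d1.pkl','rb'));p1=(s1["eef_pos"],s1["ee_rot"])
g,s=pickle.load(open('d13.pkl','rb'));p=(s["eef_pos"],s["ee_rot"])
sl1=np.mean([at(g1,u,v,.056,p1)[:2] for u,v in((261.5,163.75),(408.5,164.5),(404.5,214.2),(264.2,214.2))],0)
slt=np.mean([at(gt,u,v,.056)[:2] for u,v in((302,193.3),(355.2,188),(357.2,206.8),(304.3,212.2))],0)
L1=Rz.T@(at(g1,437.2,189.8,.054,p1)[:2]-sl1);Lt=Rz.T@(at(gt,289.6,204.3,.054)[:2]-slt)
G1=Rz.T@(at(g1,431.9,230.3,.054,p1)[:2]-sl1);Gt=Rz.T@(at(gt,288.8,187.2,.054)[:2]-slt)
print("LED rel",L1,Lt,"grille rel",G1,Gt)
LED=at(g,317.3,73.2,.054,p)[:2];GR=at(g,372.2,75.5,.054,p)[:2]
print("slot from LED",LED-Rz@L1,LED-Rz@Lt,"grille",GR-Rz@G1,GR-Rz@Gt)
for zf in(.1585,):
  a=at(g,261.5,105,zf,p)[:2];b=at(g,369.7,105,zf,p)[:2];m=(a+b)/2
  print("flange end",a,b,"w",np.linalg.norm(b-a),"yaw",np.arctan2(*(b-a)[::-1]),"centre",m-Rz@[0,.083])
print("tcp",p[0][:2])
v=GR-LED; v1=Rz@(G1-L1);print("yaw diff",np.arctan2(v[1],v[0])-np.arctan2(v1[1],v1[0]))
```

```text
LED rel [0.0002 0.1184] [-0.0003  0.119 ] grille rel [0.0498 0.1171] [0.0506 0.1164]
slot from LED [ 0.5205 -0.0256] [ 0.5211 -0.0262] grille [ 0.5201 -0.0252] [ 0.5193 -0.0246]
flange end [0.4817 0.0564] [0.5424 0.0615] w 0.060952477147469424 yaw 0.084119512784778 centre [ 0.519  -0.0238]
tcp [ 0.5198 -0.0239]
yaw diff 0.008415508772293578
```

Emit:
step_arm(increments=[[0.01, -0.025, -0.2, 0, 0, 0, 6], [0, 0, -0.25, 0, 0, 0, 6], [0, 0, -0.2, 0, 0, 0, 6], [0, 0, -0.135, 0, 0, 0, 6], [0, 0, 0, 0, 0, 0, 6], [0, 0, 0, 0, 0, 0, 6], [0, 0, 0, 0, 0, 0, 6], [0, 0, 0, 0, 0, 0, 6]])

```text
t: 29.9
eef_pos: [0.5211, -0.0262, 0.0847]
ee_rot: [-0.03, 0.706, 0.03, 0.707]
force: [0.0, -0.4, -1.3]
grip_width: 0.014
```

```bash
python3 look.py 14
python3 - <<'E'
from h import *
g,s=pickle.load(open('d14.pkl','rb'));crop(g,235,40,395,200,5,'pics/c24.png')
E
```

```text
t 29.9 p [ 0.5211 -0.0262  0.0847] yaw 4.793196795135183 tilt [ 0.0005 -0.0001] F [ 0.0372 -0.4035 -1.2797] w 0.014045314474928529 q [-0.0949  0.2483  2.1339 -0.      0.7588 -0.1785]
```

View pics/c24.png

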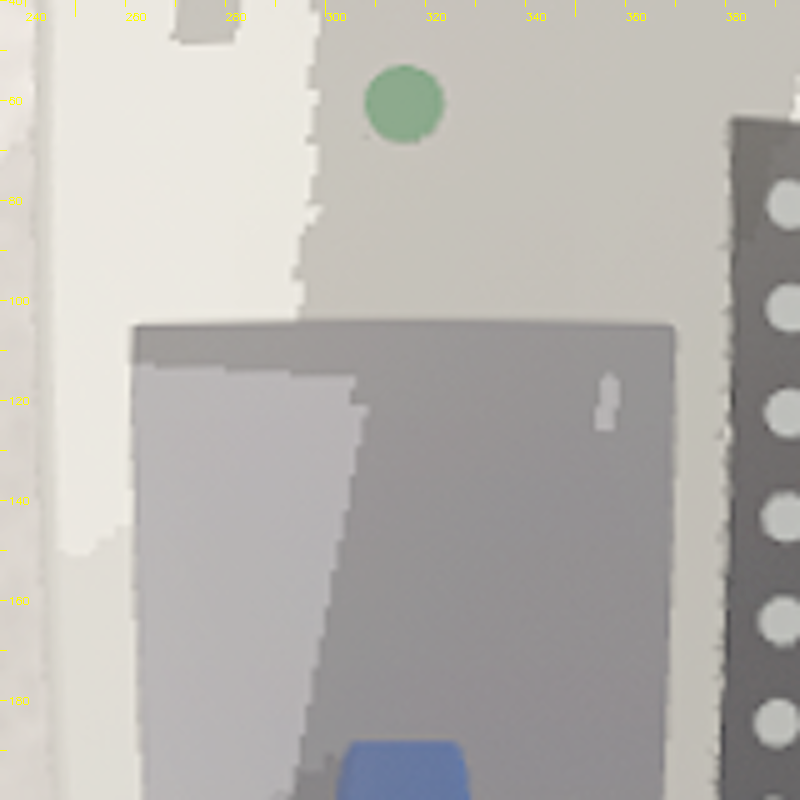

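```bash
cat > rel.py <<'E'
from h import *
np.set_printoptions(precision=4,suppress=True)
def rel(tag,led,gr,fa,fb):
    g,s=pickle.load(open(f'd{tag}.pkl','rb'));p=(s["eef_pos"],s["ee_rot"])
    yaw=.084;Rz=R.from_euler('z',yaw).as_matrix()[:2,:2]
    L=np.array([0,.1187]);G=np.array([.0502,.1168])
    a=at(g,*led,.054,p)[:2]-Rz@L;b=at(g,*gr,.054,p)[:2]-Rz@G
    zf=.045+p[0][2]-.0176
    x=at(g,*fa,zf,p)[:2];y=at(g,*fb,zf,p)[:2]
    f=(x+y)/2-Rz@[0,.083]
    print("slot",a,b,"flange",f,"w",np.linalg.norm(x-y),"yaw",np.arctan2(*(y-x)[::-1]),"tcp",p[0],"tcp-slot (slot axes)",Rz.T@(p[0][:2]-(a+b)/2),"fl-slot",Rz.T@(f-(a+b)/2))
if __name__=="__main__":
    rel(14,(315.9,60.9),(381.6,63.7),(261.5,105),(369.5,105))
E
python3 rel.py
```

```text
slot [ 0.5208 -0.0258] [ 0.52   -0.0247] flange [ 0.5205 -0.0261] w 0.06082093566294631 yaw 0.08228084488007353 tcp [ 0.5211 -0.0262  0.0847] tcp-slot (slot axes) [ 0.0006 -0.001 ] fl-slot [-0.     -0.0008]
```

Emit:
step_arm(increments=[[-0.003, 0.013, -0.05, 0, 0, 0, 6], [0, 0, -0.06, 0, 0, 0, 6], [0, 0, -0.05, 0, 0, 0, 6], [0, 0, -0.04, 0, 0, 0, 6], [0, 0, -0.04, 0, 0, 0, 6], [0, 0, -0.03, 0, 0, 0, 6], [0, 0, -0.03, 0, 0, 0, 6], [0, 0, 0, 0, 0, 0, 6]])

```text
t: 30.95
eef_pos: [0.5207, -0.0254, 0.0663]
ee_rot: [-0.03, 0.707, 0.03, 0.706]
force: [-0.5, 0.4, -1.9]
grip_width: 0.0139
```

Emit:
step_arm(increments=[[0, 0, -0.02, 0, 0, 0, 6], [0, 0, -0.02, 0, 0, 0, 6], [0, 0, -0.02, 0, 0, 0, 6], [0, 0, -0.02, 0, 0, 0, 6], [0, 0, -0.02, 0, 0, 0, 6], [0, 0, -0.02, 0, 0, 0, 6], [0, 0, 0, 0, 0, 0, 6], [0, 0, 0, 0, 0, 0, 6]])

```text
t: 31.95
eef_pos: [0.5208, -0.0254, 0.0592]
ee_rot: [-0.03, 0.706, 0.03, 0.706]
force: [-0.3, -0.2, -2.7]
grip_width: 0.014
```

Emit:
step_arm(increments=[[0, 0, -0.02, 0, 0, 0, 6], [0, 0, -0.02, 0, 0, 0, 6], [0, 0, -0.02, 0, 0, 0, 6], [0, 0, -0.02, 0, 0, 0, 6], [0, 0, -0.02, 0, 0, 0, 6], [0, 0, -0.02, 0, 0, 0, 6], [0, 0, 0, 0, 0, 0, 6], [0, 0, 0, 0, 0, 0, 6]])

```text
t: 32.95
eef_pos: [0.5205, -0.0254, 0.0519]
ee_rot: [-0.03, 0.707, 0.03, 0.706]
force: [-2.0, -0.5, -1.8]
grip_width: 0.0136
```

Emit:
step_arm(increments=[[0, 0, -0.02, 0, 0, 0, 6], [0, 0, -0.02, 0, 0, 0, 6], [0, 0, -0.02, 0, 0, 0, 6], [0, 0, -0.02, 0, 0, 0, 6], [0, 0, -0.02, 0, 0, 0, 6], [0, 0, 0, 0, 0, 0, 6], [0, 0, 0, 0, 0, 0, 6], [0, 0, 0, 0, 0, 0, 6]])

```text
t: 33.95
eef_pos: [0.5205, -0.0254, 0.0459]
ee_rot: [-0.03, 0.707, 0.03, 0.706]
force: [-3.5, -0.4, -3.4]
grip_width: 0.014
```

Emit:
step_arm(increments=[[0, 0, -0.02, 0, 0, 0, 6], [0, 0, -0.02, 0, 0, 0, 6], [0, 0, -0.02, 0, 0, 0, 6], [0, 0, -0.02, 0, 0, 0, 6], [0, 0, -0.02, 0, 0, 0, 6], [0, 0, 0, 0, 0, 0, 6], [0, 0, 0, 0, 0, 0, 6], [0, 0, 0, 0, 0, 0, 6]])

```text
t: 34.95
eef_pos: [0.5206, -0.0254, 0.0399]
ee_rot: [-0.03, 0.707, 0.03, 0.706]
force: [-4.4, -0.5, -3.2]
grip_width: 0.0135
```

Emit:
step_arm(increments=[[0, 0, -0.02, 0, 0, 0, 6], [0, 0, -0.02, 0, 0, 0, 6], [0, 0, -0.02, 0, 0, 0, 6], [0, 0, -0.015, 0, 0, 0, 6], [0, 0, 0, 0, 0, 0, 6], [0, 0, 0, 0, 0, 0, 6], [0, 0, 0, 0, 0, 0, 6], [0, 0, 0, 0, 0, 0, 6]])

```text
t: 35.95
eef_pos: [0.5207, -0.0254, 0.0355]
ee_rot: [-0.03, 0.707, 0.03, 0.706]
force: [-3.8, -0.4, -2.7]
grip_width: 0.0139
```

Emit:
step_arm(increments=[[0, 0, -0.015, 0, 0, 0, 6], [0, 0, -0.015, 0, 0, 0, 6], [0, 0, -0.01, 0, 0, 0, 6], [0, 0, 0, 0, 0, 0, 6], [0, 0, 0, 0, 0, 0, 6], [0, 0, 0, 0, 0, 0, 6], [0, 0, 0, 0, 0, 0, 6], [0, 0, 0, 0, 0, 0, 6]])

```text
t: 36.95
eef_pos: [0.521, -0.0254, 0.0334]
ee_rot: [-0.03, 0.706, 0.03, 0.707]
force: [-6.3, 0.2, 5.3]
grip_width: 0.0134
```

```bash
python3 look.py 15
python3 - <<'E'
from h import *
g,s=pickle.load(open('d15.pkl','rb'));crop(g,225,10,405,200,4,'pics/c25.png')
from workcell import get_image
t=get_image('scene');crop(t,220,150,360,260,5,'pics/s15.png')
E
```

```text
t 36.95 p [ 0.521  -0.0254  0.0334] yaw 4.790612855850589 tilt [ 0.0003 -0.    ] F [-6.3216  0.1657  5.297 ] w 0.013378837721574185 q [-0.0934  0.3411  2.1421 -0.      0.6581 -0.177 ]
```

View pics/c25.png

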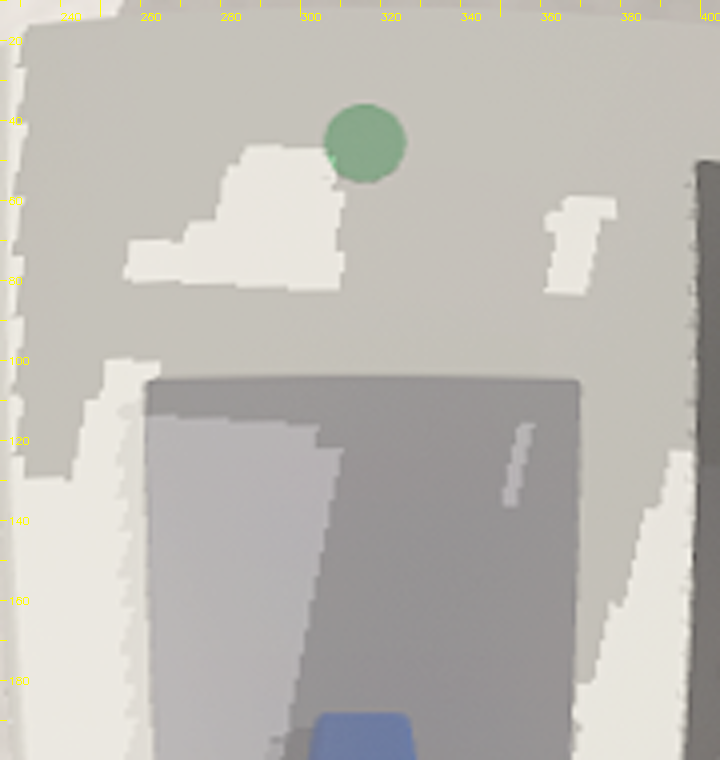

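View pics/s15.png

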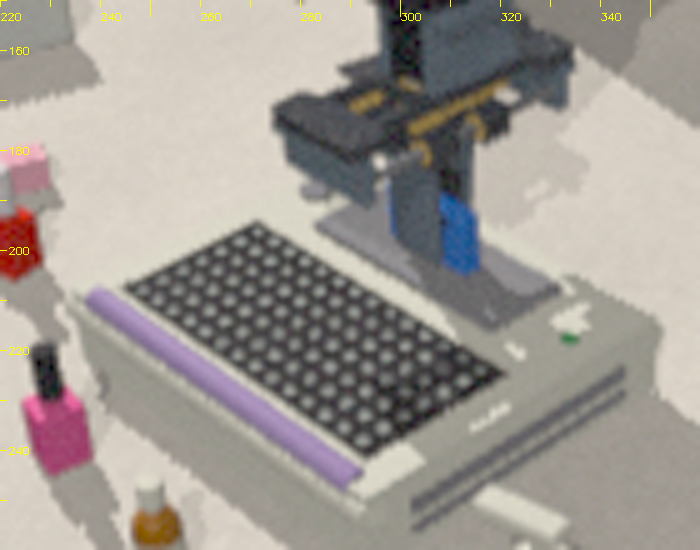

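The force changed by about +8 N, so the flange is on the seal. I'll press a little further, hold, then release and retreat upward.

Emit:
step_arm(increments=[[0, 0, -0.005, 0, 0, 0, 6], [0, 0, -0.005, 0, 0, 0, 6], [0, 0, 0, 0, 0, 0, 6], [0, 0, 0, 0, 0, 0, 6], [0, 0, 0, 0, 0, 0, 6], [0, 0, 0, 0, 0, 0, 11], [0, 0, 0, 0, 0, 0, 15], [0, 0, 0, 0, 0, 0, 17]])

```text
t: 38.05
eef_pos: [0.5216, -0.0255, 0.0328]
ee_rot: [-0.03, 0.706, 0.029, 0.707]
force: [-0.5, 0.6, -0.2]
grip_width: 0.0167
```

Emit:
step_arm(increments=[[0, 0, 0, 0, 0, 0, 24], [0, 0, 0, 0, 0, 0, 32], [0, 0, 0, 0, 0, 0, 36], [0, 0, 0.1, 0, 0, 0, 36], [0, 0, 0.3, 0, 0, 0, 36], [0, 0, 0.5, 0, 0, 0, 36], [0, 0, 0.6, 0, 0, 0, 36], [0, 0, 0.5, 0, 0, 0, 36]])

```text
t: 39.05
eef_pos: [0.5211, -0.0254, 0.1552]
ee_rot: [-0.03, 0.706, 0.029, 0.707]
force: [-0.2, 0.6, 0.7]
grip_width: 0.036
```

Emit:
step_arm(increments=[[-0.1, 0.7, 0.5, 0, 0, 0, 36], [-0.1, 0.8, 0.5, 0, 0, 0, 36], [-0.1, 0.9, 0.3, 0, 0, 0, 36], [-0.1, 0.9, 0, 0, 0, 0, 36], [0, 0.7, 0, 0, 0, 0, 36], [0, 0.4, 0, 0, 0, 0, 36], [0, 0, 0, 0, 0, 0, 36], [0, 0, 0, 0, 0, 0, 36]])

```text
t: 40.05
eef_pos: [0.4967, 0.238, 0.2311]
ee_rot: [-0.03, 0.706, 0.03, 0.707]
force: [0.4, 0.5, -0.0]
grip_width: 0.0363
```

```bash
python3 look.py 16
python3 - <<'E'
from h import *
from workcell import get_image
t=get_image('scene');pickle.dump(t,open("ds16.pkl","wb"));crop(t,220,150,360,260,5,'pics/s16.png')
t=get_image('top');pickle.dump(t,open("dt16.pkl","wb"));crop(t,265,130,395,230,6,'pics/t16.png');cv2.imwrite("pics/top16.png",t["image"][:,:,::-1])
E
```

```text
t 40.05 p [0.4967 0.238  0.2311] yaw 4.791290039409965 tilt [0.0004 0.    ] F [ 0.3582  0.4642 -0.0123] w 0.03625868934309689 q [ 0.4046  0.0837  2.0053 -0.0002  1.0522  0.321 ]
```

View pics/s16.png

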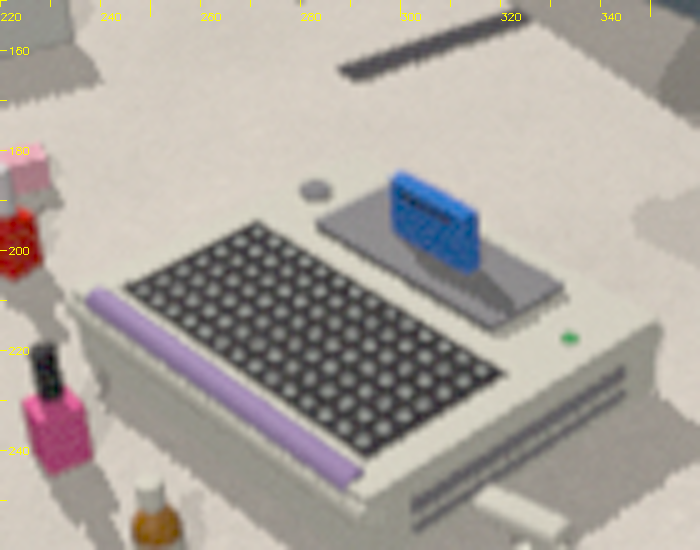

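View pics/t16.png

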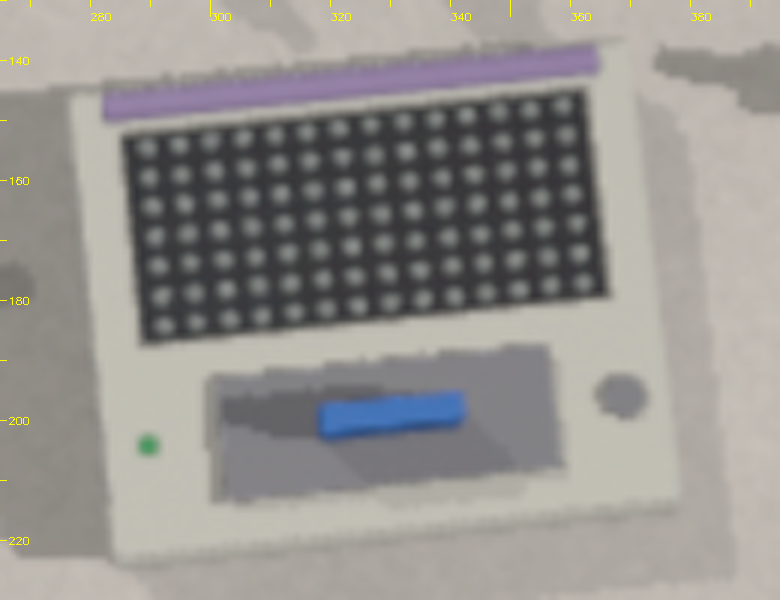

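View pics/top16.png

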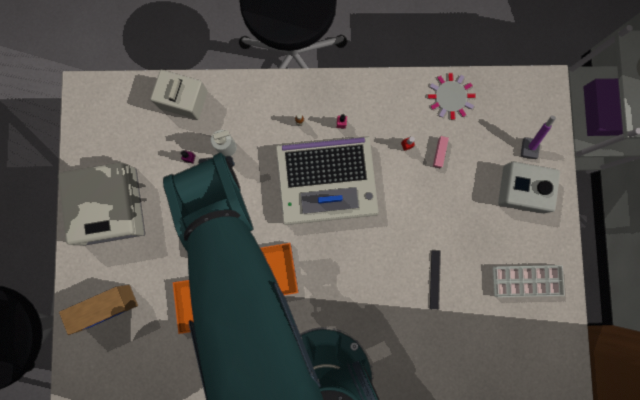

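View pics/w16.png

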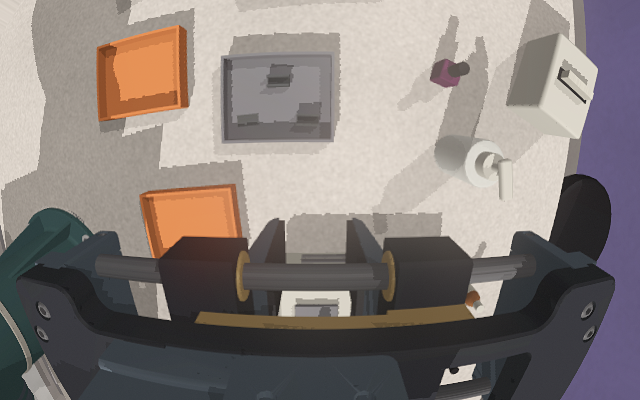

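Run:
```python
from h import *
np.set_printoptions(precision=4,suppress=True)
g=pickle.load(open("dt16.pkl","rb"))
# flange TL,TR,BR,BL  z=.061 ; bar top z=.103
for n,c,z in(("flange",[(205,377),(550,346),(565,468),(212,503)],.061),("bartop",[(319,404),(462,392),(463,423),(321,438)],.103)):
    P=np.array([at(g,265+u/6,130+v/6,z)[:2] for u,v in c]);a=(P[0]+P[3]-P[1]-P[2])/2
    print(n,P.mean(0),np.linalg.norm(a),np.arctan2(-a[0],a[1]))
from workcell import manip
print(manip.job_done())
```

```text
flange [ 0.5181 -0.024 ] 0.17201728770337116 0.0774005388668323
bartop [ 0.5175 -0.0263] 0.068129409355623 0.07767980689258476
the job is handed in; nothing more can be done
None
```

I took a stray clip out of the slot and put it in the waste dish. Then I pushed the cassette in, released it and handed the job in at about 40 s; no verdict was reported.

- **Clip:** I felt the slot floor at about 6 N and gripped the clip, with the opening reading 15.8 mm. It went upright into the free half of the dish. The last wrist image shows it there with the old clip and the stain, so the dish should carry both stray clips.
- **Cassette:** It went in with small forces. Near the end the vertical force rose by about 8 N as the flange met the seal, and the largest reading I took while pushing was about 8 N in total. I pressed about 0.6 mm further, then let go and moved clear.
- **Final position:** The last top view puts the flange and grip bar within about 3 mm and 0.01 rad of the measured slot centre and direction. The arm's height at release puts the grip centre about 71 mm above the slot floor. It may have risen towards 72.7 mm when the seal sprang back, against a limit of 73.5 mm. I could not measure the height that finely in the pictures.
- **Bystanders:** By eye, those in the last top view look unmoved. The arm hid parts of the table, including the dish, in that view.

**Disagreements and failures:**
- The real fingertips end about 32 mm short of the stated TCP. My first two closures passed over the clip without touching it, until I found this from the images and by feeling for the floor.
- The wrist and top cameras also differed by about 2 mm on the slot and up to 5 mm on the dish.

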